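# Rack the gel cassette

### The arm

A 6-joint arm with a two-finger parallel gripper is mounted at the origin on the work surface. World frame = base frame: x ahead of the robot, y to its left, z up, the work surface at z = 0. Lengths are in m, angles in rad, forces in N, time in s.
With the tool pointing down it reaches from about 0.25 to 0.725 m from the base axis. Payload 4 kg.
Tool frame: the origin (TCP) lies midway between the tips of the shut fingers; the grasp point (between the pads) lies 19 mm behind it; z points along the fingers, y is the line along which they close (so a half turn about z gives the same grasp; the last joint's range is limited). The gripper opens to 85 mm and grips with 20 to 120 N. Pads are 22 mm wide; open, the fingers measure 114 mm over their backs; the gripper's body (76 mm by 85 mm) begins 54 mm behind the grasp point. The pads swing forward as they close: fully open they stand 13 mm farther back than shut.
Start: joints at [-1.331, 0.241, 0.005, 1.335, 0, 1.571], TCP at [0.119, -0.486, 0.231] pointing down, gripper open.
Joint ranges: [-2.72, 2.72], [-1.05, 1.87], [-1.09, 1.28], [-1.99, 2.15], [-1.42, 1.44], [-3.14, 3.14]. Speed limits (rad/s): [2.79, 2.79, 3.14, 3.14, 3.14, 3.14].

### API

Orientations are given as a unit quaternion [x, y, z, w].
In Python, from workcell import bot gives the robot as it stands. The module is installed in compiled form; this text tells all that it offers.
- The arm moves only by the tool jog_arm, never from a script. Its argument "deltas" is a list of rows, each an object with "fingers": the opening, from 0 (shut) to 1 (fully open); "delta_pos": the shift along the tool's x, y, z normalised to -1 to 1, where 1 is 300 mm, a list of three; "yaw": the turn about the tool's z normalised to -1 to 1, where 1 is pi/4 rad. A call has 1 to 12 rows; each row is the pose to reach, as a shift and turn from the pose commanded when the call began, along the tool's axes at that moment; what a row does not reach only later rows make up. A row lasts 1/10 s, in which the tool goes at most 50 mm and 8.59 degrees, less where a joint would pass 70% of its speed; a pose out of reach is approached as far as the arm can. A call with a number of a shift or a turn outside -1 to 1 is refused whole. A call with a gripper value outside its range is refused whole. The fingers move at their own pace and stop on an object; the grip force is fixed at half the most. Time passes only in rows, so rows that repeat a pose let the fingers close. It gives the time, the measured TCP pose, the force, the opening and the grip force at its end, in the units of the state.
- bot.get_obs(): the state, without advancing time (a new reading comes with each control period).
- bot.camera(name): name is "side" or "top" or "wrist"; returns a dict with "image" (400x640x3 uint8, red, green, blue), "range_z" (400x640 float32, m along the optical axis (not along the pixel's ray), 0 where there is no reading), "fx", "fy", "cx", "cy" (pixels), "rvec" (rotation vector, rad) and "tvec" (3), from world to camera coordinates, as OpenCV has them. Camera axes: x right, y down, z forward; pixel columns grow to the right and rows downward; lengths in m; the calibration is good to about 2 mm. A picture is of the moment at which its call begins.
- bot.job_done(): hands the job in; it is judged then, once.
The state is a dict: "clock": time; "joint_pos": joint angles; "joint_vel": joint speeds; "tau": joint torques, N m; "eef_pos": TCP position; "tool_rot": TCP orientation; "ft_force": force on the tool from outside, world axes, zero at the start; "ft_torque": the same for the moment, N m; "grip_width": finger opening in m; "grasp_force": force on a finger pad.
Only numpy, scipy, OpenCV 4.12 (cv2) and the standard library are available. Lean on these libraries where they do the work, as an engineer would, in place of code of your own. Each camera call takes 0.05 s, during which the arm holds its last target. There are 200 camera calls.

### The job

Lean the gel cassette that lies on the bench against the sloping stand, comb end up and foot on the stand's ledge, and let go of it there. Then take it again by its comb end and lower it upright, comb end still up, into the free slot of the rack, right down to the bottom before you let go. Leave the other two cassettes and everything else on the bench where they are.

Things in the scene. Friction and masses are not known exactly. Their poses are not given: they have to be found in the camera images.
- cassette: the grey gel cassette lying loose and flat on the bench at the right: a rigid plate 110 mm long (x), 62 mm wide (y), 9 mm thick (z), about 0.12 kg. Origin: centre of the underside as it lies; x points along its length to the comb end, z up. The last 12 mm at the comb end (+x) is a tab only 44 mm wide, as thick. Both faces are flat; either may look forward in the rack
- foot (a point): middle of the cassette's foot edge (the end face opposite the comb end), 55 mm from the cassette's centre along its -x, half-way through the thickness; axes as the cassette's
- top (a point): middle of the comb end's end face, 55 mm from the cassette's centre along its +x, half-way through the thickness; axes as the cassette's
- stand: fixed aluminium sloping stand, 44 mm wide (y), narrower than the cassette. Its flat face rises at 45 degrees towards its +x: up-slope is (0.707, 0, 0.707), the face looks along (-0.707, 0, 0.707) in the stand's axes. The face is 66 mm long, so the upper 44 mm of a leaning cassette stands free beyond it. Base 95 x 44 x 6 mm; origin on the bench under it
- ledge (a point): the inner corner at the bottom of the stand's sloping face, in the middle of its width, 16 mm above the bench: the lower back edge of a leaning cassette's foot sits here. The ledge juts out 14 mm square to the face; axes as the stand's
- rack: fixed white rack, base 156 (x) x 90 (y) x 8 mm, origin under its centre on the bench, z up. Three slots in a row at x = -44, 0, +44 mm, each 12.5 mm wide (x) and 67 mm long (y), between upright ribs 93 mm high that reach in 10 mm over both ends; the middle 47 mm is open. Two slots hold cassettes like the loose one, standing 118 mm high; one is free
- slot (a point): middle of the floor of the free slot (top of a thin rubber pad, 10 mm above the bench): the middle of the cassette's foot edge must stand here, the cassette's width along y. x is across the slot, y along it, z up. A seated cassette rises to 120 mm above the bench
- full_a: one of the two cassettes already standing in the rack, comb end up; loose, 9 mm thick (x), 62 mm wide (y), 110 mm high (z); origin at the middle of its foot
- full_b: the other cassette already standing in the rack, same size and origin
- timer: white bench timer, 60 x 45 x 22 mm, loose; origin under its centre
- flask: small jar with blue cap, 38 mm across, 70 mm high, loose; origin under its centre
- pipette: grey and white pipette lying on the bench, 215 mm long (x), 14 mm high, loose; origin near the middle, on the bench
- comb: white spare comb lying flat, 80 mm (y) by 47 mm (x), 6 mm thick, loose; origin under it
Not all that is in view belongs to the job. Leave any turquoise look-alike of the cassette alone. What is shaped like the stand but turquoise is not meant.

How it is judged:
On the way, in this order (a step that is already met when the one before it is completed fails the run):
1. the cassette leans on the sloping stand, comb end up, foot on the ledge, at rest and let go of (contact force between cassette and stand above 0.3 N and contact force between the fingers and cassette below 0.1 N and angle between cassette's own x axis and vertical between 0.6 and 0.95 rad and distance between foot and ledge below 0.022 m and linear speed of cassette below 0.02 m/s), for 0.3 s.
2. the cassette, still held by the fingers, is down at the bottom of the free slot (contact force between the fingers and cassette above 0.5 N and horizontal distance between foot and slot below 0.009 m and z of foot in the frame of slot below 0.008 m and angle between cassette's own x axis and vertical below 0.12 rad), for 0.05 s.
At the end, for the whole second after the job is handed in: The cassette stands in the free slot, comb end up, upright within 4 degrees, its foot on the slot's floor (within 4 mm in height and 7 mm sideways) and its width along the slot, at rest and released (horizontal distance between foot and slot below 0.007 m and z of foot in the frame of slot below 0.004 m and angle between cassette's own x axis and vertical below 0.07 rad and angle between the y axis of cassette and the y axis of slot, either way round below 0.12 rad and linear speed of cassette below 0.02 m/s and contact force between the fingers and cassette below 0.1 N); the robot touches nothing.
It fails at once if a cassette already in the rack was lifted, pulled out or shifted (over 10 mm) (distance of any of full_a, full_b from where it was at the start of the episode above 0.01 m).
It fails at once if another thing on the bench was moved by more than 20 mm (distance of any of timer, flask, pipette, comb from where it was at the start of the episode above 0.02 m).
It also fails if it takes over 69 s, if anything falls off the work surface, if the arm or the gripper's body presses on something with over 40 N, if the wrist force passes 120 N, or if a joint passes its speed limit or range.

## Working session

There is one attempt and no reset: what is moved stays moved. The work goes in short steps, Python scripts to look and compute and a tool call to move; the robot and the scene stay as the last step left them, time stands still between calls to the robot, and variables do not carry over. Pictures are saved under pics/ and viewed, at most 10 in all, crops included, and the job is handed in when it is done.

Besides the shell and the picture viewer there is one more tool, called after "Request:" as a command line: name --argument value ..., lists and objects as JSON in quotes. jog_arm: Moves the arm, as the interface text tells. Scaled input: -1 to 1 covers 300 mm each way for a shift and pi/4 rad each way for a turn. Its arguments: {"type":"object","properties":{"deltas":{"type":"array","items":{"type":"object","properties":{"fingers":{"type":"number"},"delta_pos":{"type":"array","items":{"type":"number"}},"yaw":{"type":"number"}}}}},"required":["deltas"]}

```bash
mkdir -p pics
python3 - <<'E'
from workcell import bot
import cv2,numpy as np
o=bot.get_obs();print(o)
for n in("top","side"):
    c=bot.camera(n);cv2.imwrite(f"pics/{n}0.png",c["image"][:,:,::-1]);np.savez(f"pics/{n}0.npz",**c)
    print(n,c["fx"],c["cx"],c["cy"],c["rvec"],c["tvec"])
E
```

```text
{'clock': 0.0, 'joint_pos': array([-1.33102145e+00,  2.41429369e-01,  3.71052330e-03,  1.33522464e+00,
        3.77159169e-05,  1.57079697e+00]), 'joint_vel': array([-0.00017867, -0.00155205, -0.00026438,  0.00187796,  0.00021257,
       -0.0017105 ]), 'tau': array([-2.71846882e-03, -3.72317147e+01,  2.52408814e+01,  1.69379910e-02,
       -1.23880709e-04,  7.19329023e-06]), 'eef_pos': array([ 0.1185989 , -0.48506229,  0.23039957]), 'tool_rot': array([ 9.92821573e-01,  1.19600047e-01, -1.09678381e-04, -1.06812906e-03]), 'ft_force': array([0.01005179, 0.02540158, 0.11965554]), 'ft_torque': array([ 0.00190517, -0.01540878, -0.04915142]), 'grasp_force': 0.0, 'grip_width': 0.0856896779987676}
top 385.8234907036638 322.4968918197328 192.30290111092418 [ 2.13253071 -2.19255706  0.06921655] [-0.01778203  0.51067154  1.08619989]
side 363.0032167336692 323.58282353108655 203.88609455062223 [ 0.93564884 -2.27254664  1.29096362] [0.33414249 0.26173329 0.52578848]
```

View pics/top0.png

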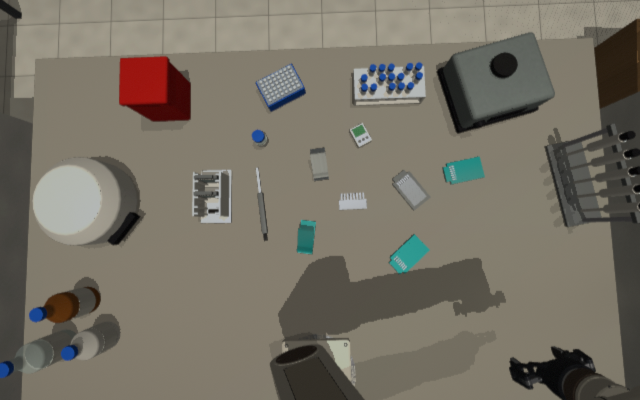

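View pics/side0.png

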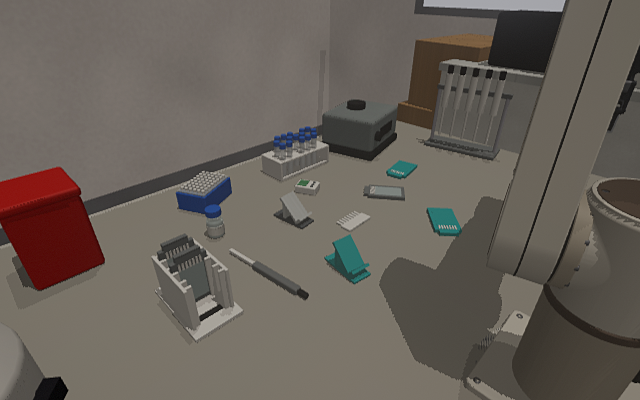

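The top view shows the loose cassette at about (410,189), the grey stand at (319,163) and the rack at (212,196). The turquoise decoys are at (306,237), (409,254) and (464,170). The side view shows the two full cassettes in the rack around (185,260), with the free slot apparently at the near end.

```bash
cat > h.py <<'E'
import numpy as np,cv2
from scipy.spatial.transform import Rotation as R
def load(n): return dict(np.load(f"pics/{n}.npz"))
def cloud(c):
    v,u=np.mgrid[0:400,0:640]; z=c["range_z"]
    p=np.stack([(u-c["cx"])/c["fx"]*z,(v-c["cy"])/c["fy"]*z,z],-1)
    Rm=cv2.Rodrigues(c["rvec"])[0]
    return (p-c["tvec"])@Rm          # world, HxWx3
def ray(c,u,v,h):
    Rm=cv2.Rodrigues(c["rvec"])[0]; o=-Rm.T@c["tvec"]
    d=Rm.T@np.array([(u-c["cx"])/c["fx"],(v-c["cy"])/c["fy"],1]); return o+d*(h-o[2])/d[2]
def rect(P):  # min area rect in xy, mm
    (x,y),(w,h),a=cv2.minAreaRect((P[:,:2]*1000).astype(np.float32)); return round(x,1),round(y,1),round(w,1),round(h,1),round(a,1)
E
python3 - <<'E'
from h import *
c=load("top0");P=cloud(c);im=c["image"];z=P[...,2]
def box(u0,u1,v0,v1): m=np.zeros((400,640),bool);m[v0:v1,u0:u1]=1;return m
print("bench z",np.median(z[box(330,400,215,240)]))
g=box(380,440,165,215)
m=g&(z>.005);print("cass",m.sum(),rect(P[m]),np.median(z[m]))
m=box(300,340,140,190)&(z>.004);print("stand",m.sum(),rect(P[m]),z[m].max())
s=P[m];
for lo,hi in((.004,.012),(.02,.04),(.04,.07)):
    q=s[(s[:,2]>lo)&(s[:,2]<hi)];print(lo,len(q),rect(q),q.mean(0))
m=box(185,245,160,232);
for lo,hi in((.004,.015),(.085,.1),(.105,.13)):
    q=P[m&(z>lo)&(z<hi)];print("rack",lo,len(q),rect(q),q.mean(0))
def up(n,u0,u1,v0,v1,k): return cv2.resize(load(n)["image"][v0:v1,u0:u1,::-1],None,fx=k,fy=k,interpolation=cv2.INTER_CUBIC)
A=up("top0",180,250,155,235,5);B=up("top0",380,450,155,235,5)
cv2.imwrite("pics/c1.png",np.hstack([A,B]))
E
```

```text
bench z 0.0002662111470050056
cass 829 (500.7, -214.6, 147.5, 327.8, 6.1) 0.009350720387970317
stand 555 (539.1, -24.4, 112.3, 256.3, 88.3) 1.126699285970577
0.004 164 (595.8, -26.1, 112.3, 142.7, 88.3) [ 0.603883   -0.02381519  0.00602781]
0.02 176 (574.7, -25.5, 41.8, 43.6, 6.8) [ 0.57480878 -0.02506707  0.02816137]
0.04 168 (604.7, -22.1, 28.4, 43.7, 5.6) [ 0.60473479 -0.0223047   0.05292392]
rack 0.004 857 (512.4, 284.1, 170.8, 212.1, 89.4) [0.49901962 0.27987626 0.00816903]
rack 0.085 348 (510.1, 282.0, 79.5, 117.7, 88.5) [0.51041674 0.27963415 0.09237695]
rack 0.105 153 (530.6, 280.7, 60.4, 53.8, 89.8) [0.53246776 0.27827529 0.11582485]
```

View pics/c1.png

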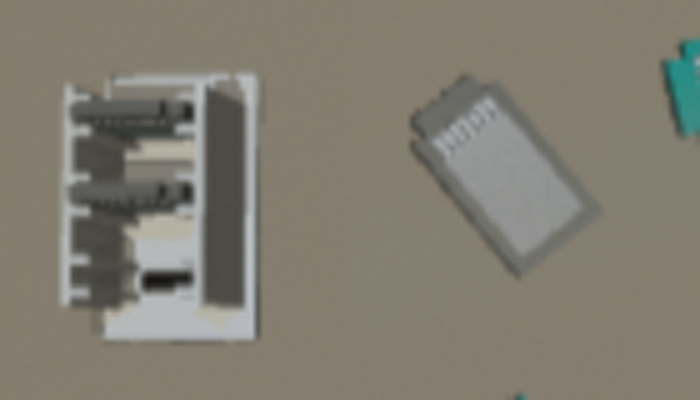

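The left crop shows the rack with its two filled slots at crop rows ≈112 and ≈192, and the free slot with its dark pad at (167,280), nearest the robot. The right crop shows the loose cassette with its comb end up-left, towards +x and +y.

Run:
```python
from h import *
c=load("top0");P=cloud(c);z=P[...,2];im=c["image"].astype(int)
def comp(u0,u1,v0,v1,lo,hi):
    m=np.zeros((400,640),np.uint8);m[v0:v1,u0:u1]=((z>lo)&(z<hi))[v0:v1,u0:u1]
    n,l,s,_=cv2.connectedComponentsWithStats(m,connectivity=4);return l==1+np.argmax(s[1:,4])
m=comp(385,440,165,215,.005,.014);q=P[m]
print("cass",m.sum(),rect(q),q.mean(0))
# colour-mask version: cast contour to z=9mm
d=np.abs(im-np.median(im[215:240,340:400].reshape(-1,3),0)).sum(2)
mm=np.zeros((400,640),np.uint8);mm[165:215,385:440]=(d>25)[165:215,385:440]
ct=max(cv2.findContours(mm,0,2)[0],key=cv2.contourArea)[:,0]
Q=np.array([ray(c,u,v,.009) for u,v in ct]);print("col",rect(Q))
m=comp(300,340,140,190,.012,.075);q=P[m];print("stand",len(q),rect(q))
# plane fit slope
r=q[(q[:,2]>.028)&(q[:,2]<.058)];ctr=r.mean(0);nn=np.linalg.svd(r-ctr)[2][2];nn*=np.sign(nn[2]);print("slope n",nn,"yaw",np.degrees(np.arctan2(-nn[1],-nn[0])),ctr,len(r))
m=comp(185,245,160,232,.004,.014);print("base",rect(P[m]))
from workcell import bot
print(R.from_quat(bot.get_obs()["tool_rot"]).as_matrix().round(3))
```

```text
cass 775 (514.3, -284.8, 109.8, 63.6, 36.4) [ 0.51235466 -0.28585965  0.00943389]
col (515.0, -282.3, 113.0, 66.6, 36.9)
stand 382 (586.3, -24.2, 65.0, 43.7, 6.3)
slope n [-0.65168084 -0.08290269  0.75394909] yaw 7.249863375656096 [ 0.59383797 -0.02292867  0.04263711] 191
base (511.2, 280.6, 92.0, 157.6, 89.7)
[[ 0.971  0.237 -0.   ]
 [ 0.237 -0.971  0.002]
 [ 0.    -0.002 -1.   ]]
```

Request:
jog_arm --deltas '[{"fingers": 1,"delta_pos": [0.15,-0.034,0.03],"yaw": -0.18},{"fingers": 1,"delta_pos": [0.3,-0.068,0.06],"yaw": -0.36},{"fingers": 1,"delta_pos": [0.45,-0.1,0.1],"yaw": -0.507},{"fingers": 1,"delta_pos": [0.6,-0.136,0.13],"yaw": -0.507},{"fingers": 1,"delta_pos": [0.75,-0.17,0.167],"yaw": -0.507},{"fingers": 1,"delta_pos": [0.9,-0.203,0.167],"yaw": -0.507},{"fingers": 1,"delta_pos": [0.9,-0.203,0.167],"yaw": -0.507},{"fingers": 1,"delta_pos": [0.9,-0.203,0.167],"yaw": -0.507}]'

```text
clock: 0.9
eef_pos: [0.3671, -0.3615, 0.1806]
tool_rot: [0.949, 0.315, -0.001, -0.001]
ft_force: [-0.2, -0.7, 0.4]
grip_width: 0.0853
grasp_force: 0.0
```

```bash
cat > go.py <<'E'
import sys,numpy as np
from workcell import bot
from scipy.spatial.transform import Rotation as R
def go(x,y,z,yaw):
    o=bot.get_obs();M=R.from_quat(o["tool_rot"]).as_matrix()
    d=M.T@(np.array([x,y,z])-o["eef_pos"]);cur=np.degrees(np.arctan2(M[1,0],M[0,0]))
    print("at",o["eef_pos"].round(4),"yaw %.2f"%cur,"t %.2f"%o["clock"],"-> pos",(d/.3).round(4),"yaw %.3f"%(-((yaw-cur+180)%360-180)/45),"F",o["ft_force"].round(1),"w %.4f"%o["grip_width"])
if __name__=="__main__": go(*map(float,sys.argv[1:5]))
E
python3 go.py 0.498 -0.296 0.06 36.5
```

```text
at [ 0.3671 -0.3615  0.1806] yaw 36.72 t 0.90 -> pos [0.4806 0.0865 0.4015] yaw 0.005 F [-0.2 -0.7  0.4] w 0.0853
```

Request:
jog_arm --deltas '[{"fingers": 1,"delta_pos": [0.16,0.03,0.09],"yaw": 0},{"fingers": 1,"delta_pos": [0.32,0.06,0.18],"yaw": 0},{"fingers": 1,"delta_pos": [0.48,0.0865,0.268],"yaw": 0.005},{"fingers": 1,"delta_pos": [0.48,0.0865,0.268],"yaw": 0.005},{"fingers": 1,"delta_pos": [0.48,0.0865,0.268],"yaw": 0.005}]'

```text
clock: 1.4
eef_pos: [0.4971, -0.2969, 0.0989]
tool_rot: [0.95, 0.312, -0.001, -0.001]
ft_force: [-0.5, 0.1, -1.0]
grip_width: 0.0851
grasp_force: 0.0
```

Run:
```python
from h import *
from workcell import bot
from go import go
c=bot.camera("wrist");np.savez("pics/w1.npz",**c);cv2.imwrite("pics/w1.png",c["image"][:,:,::-1])
P=cloud(c);z=P[...,2];m=((z>.004)&(z<.014)&(c["range_z"]>0)).astype(np.uint8)
n,l,s,_=cv2.connectedComponentsWithStats(m,connectivity=4)
for i in range(1,n):
    if s[i,4]>2000: q=P[l==i];print(s[i],rect(q),q.mean(0))
go(.498,-.296,-.002,36.5)
```

```text
[  42   16  126  121 6496] (485.2, -116.4, 47.9, 81.7, 1.4) [ 0.48264966 -0.11564334  0.00599708]
[  279   106    84   139 10540] (514.9, -284.2, 110.7, 62.1, 36.8) [ 0.51709249 -0.28261831  0.00957899]
[ 434  187  149  109 8927] (563.8, -439.6, 62.4, 112.1, 10.5) [ 0.56468183 -0.43787413  0.00949553]
at [ 0.4965 -0.2979  0.1001] yaw 36.31 t 1.45 -> pos [ 0.0082 -0.0016  0.3403] yaw -0.004 F [-0.4  0.2  0.6] w 0.0853
```

View pics/w1.png

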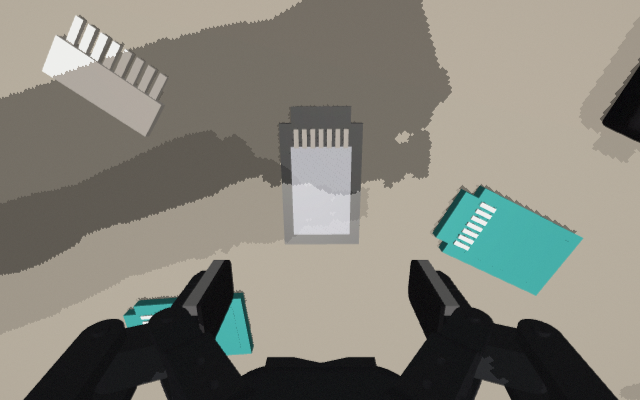

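The wrist view shows the cassette centred at about (322,175) between the fingers, comb end up. The decoys and the comb at (105,80) are clear of the descent.

Request:
jog_arm --deltas '[{"fingers": 1,"delta_pos": [0.009,-0.002,0.15],"yaw": -0.01},{"fingers": 1,"delta_pos": [0.009,-0.002,0.25],"yaw": -0.01},{"fingers": 1,"delta_pos": [0.009,-0.002,0.31],"yaw": -0.01},{"fingers": 1,"delta_pos": [0.009,-0.002,0.34],"yaw": -0.01},{"fingers": 1,"delta_pos": [0.009,-0.002,0.34],"yaw": -0.01},{"fingers": 0,"delta_pos": [0.009,-0.002,0.34],"yaw": -0.01},{"fingers": 0,"delta_pos": [0.009,-0.002,0.34],"yaw": -0.01},{"fingers": 0,"delta_pos": [0.009,-0.002,0.34],"yaw": -0.01},{"fingers": 0,"delta_pos": [0.009,-0.002,0.34],"yaw": -0.01},{"fingers": 0,"delta_pos": [0.009,-0.002,0.34],"yaw": -0.01}]'

```text
clock: 2.45
eef_pos: [0.5005, -0.2966, 0.0015]
tool_rot: [0.949, 0.315, 0.001, 0.002]
ft_force: [-2.3, -0.1, 6.7]
grip_width: 0.0586
grasp_force: 62.7
```

```bash
python3 go.py .53 -.032 .12 6.5
```

```text
at [ 0.5005 -0.2966  0.0015] yaw 36.76 t 2.45 -> pos [ 0.6069 -0.6461 -0.3971] yaw 0.673 F [-2.3 -0.1  6.7] w 0.0586
```

Request:
jog_arm --deltas '[{"fingers": 0,"delta_pos": [0,0,-0.1],"yaw": 0},{"fingers": 0,"delta_pos": [0,0,-0.25],"yaw": 0},{"fingers": 0,"delta_pos": [0.06,-0.08,-0.37],"yaw": 0.17},{"fingers": 0,"delta_pos": [0.14,-0.19,-0.47],"yaw": 0.34},{"fingers": 0,"delta_pos": [0.23,-0.3,-0.533],"yaw": 0.51},{"fingers": 0,"delta_pos": [0.32,-0.42,-0.533],"yaw": 0.673},{"fingers": 0,"delta_pos": [0.393,-0.526,-0.533],"yaw": 0.673},{"fingers": 0,"delta_pos": [0.393,-0.526,-0.533],"yaw": 0.673},{"fingers": 0,"delta_pos": [0.393,-0.526,-0.533],"yaw": 0.673}]'

```text
clock: 3.35
eef_pos: [0.4998, -0.0977, 0.1598]
tool_rot: [0.998, 0.058, 0.001, 0.001]
ft_force: [0.4, -0.3, -1.5]
grip_width: 0.0585
grasp_force: 64.7
```

Run:
```python
from h import *
from workcell import bot
from go import go
c=bot.camera("wrist");np.savez("pics/w2.npz",**c);cv2.imwrite("pics/w2.png",c["image"][:,:,::-1])
s=bot.camera("side");np.savez("pics/s2.npz",**s)
P=cloud(c);z=P[...,2];ok=c["range_z"]>0
m=ok&(P[...,0]>.53)&(P[...,0]<.65)&(abs(P[...,1]+.025)<.05)&(z>.012)&(z<.075)
q=P[m];print(len(q), rect(q) if len(q) else 0)
if len(q):
    a=np.radians(6.5);L=q@np.array([[np.cos(a),-np.sin(a),0],[np.sin(a),np.cos(a),0],[0,0,1]]).T if 0 else np.c_[q[:,0]*np.cos(a)+q[:,1]*np.sin(a),-q[:,0]*np.sin(a)+q[:,1]*np.cos(a),q[:,2]]
    for lo in np.arange(L[:,0].min(),L[:,0].max(),.004):
        k=L[(L[:,0]>=lo)&(L[:,0]<lo+.004)]
        if len(k)>10: print(round(lo+.002,4),len(k),np.percentile(k[:,2],[10,50,90]).round(4),"y",np.percentile(k[:,1],[2,98]).round(4))
# held cassette
e=bot.get_obs()["eef_pos"]
m=ok&(np.linalg.norm(P[...,:2]-e[:2],axis=-1)<.1)&(z>e[2]-.03)&(z<e[2]+.03);q=P[m];print("held",len(q),rect(q))
go(.53,-.032,.12,6.5)
```

```text
5109 (587.6, -23.5, 64.3, 44.5, 6.5)
0.551 225 [0.0227 0.0247 0.0265] y [-0.1063 -0.0683]
0.555 240 [0.0219 0.0238 0.0256] y [-0.1101 -0.0687]
0.559 255 [0.0178 0.0197 0.0213] y [-0.1116 -0.0688]
0.563 200 [0.0161 0.0173 0.0185] y [-0.1114 -0.0692]
0.567 256 [0.0187 0.0206 0.0225] y [-0.1115 -0.0688]
0.571 262 [0.023  0.0247 0.0267] y [-0.1117 -0.069 ]
0.575 271 [0.0269 0.0287 0.0305] y [-0.1117 -0.0687]
0.579 319 [0.0309 0.0328 0.0349] y [-0.1117 -0.0688]
0.583 331 [0.0351 0.0371 0.0391] y [-0.1117 -0.0689]
0.587 314 [0.0392 0.0412 0.0431] y [-0.1117 -0.0691]
0.591 365 [0.0428 0.045  0.0469] y [-0.1117 -0.0688]
0.595 368 [0.0469 0.049  0.0507] y [-0.1117 -0.0689]
0.599 420 [0.051  0.0529 0.0547] y [-0.1117 -0.0688]
0.603 446 [0.0549 0.057  0.0588] y [-0.1118 -0.0689]
0.607 468 [0.0588 0.0609 0.0627] y [-0.1118 -0.0687]
0.611 332 [0.0596 0.0614 0.063 ] y [-0.1116 -0.0689]
0.615 37 [0.0581 0.0588 0.0592] y [-0.111  -0.0713]
held 28343 (519.0, -95.7, 111.0, 86.3, 6.9)
at [ 0.4998 -0.0991  0.1593] yaw 6.47 t 3.45 -> pos [ 0.1252 -0.2111  0.1309] yaw -0.001 F [-1.  -0.2 -0.7] w 0.0592
```

View pics/w2.png

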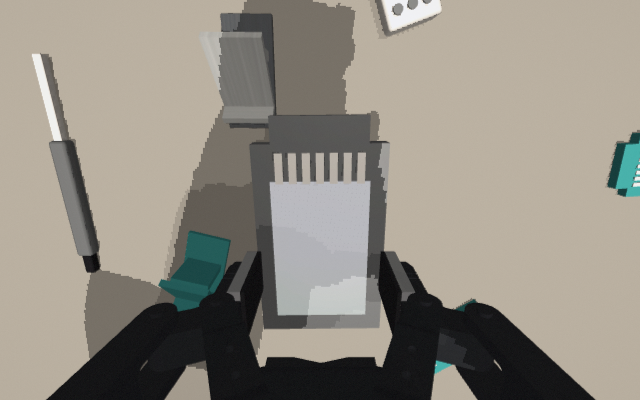

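The wrist view shows the cassette held squarely with its comb end up at (320,130). The stand is at (245,70), and its profile gives ledge x_l=0.562 and top edge x_l=0.609, z=0.063 at yaw 6.5°.

Request:
jog_arm --deltas '[{"fingers": 0,"delta_pos": [0.15,-0.1,0.05],"yaw": 0},{"fingers": 0,"delta_pos": [0.317,-0.214,0.15],"yaw": 0},{"fingers": 0,"delta_pos": [0.317,-0.214,0.248],"yaw": 0},{"fingers": 0,"delta_pos": [0.317,-0.214,0.248],"yaw": 0},{"fingers": 0,"delta_pos": [0.317,-0.214,0.248],"yaw": 0}]'

```text
clock: 3.95
eef_pos: [0.5857, -0.025, 0.0825]
tool_rot: [0.998, 0.056, -0.002, 0.0]
ft_force: [-0.5, -0.7, -0.7]
grip_width: 0.0583
grasp_force: 65.2
```

```bash
python3 go.py .5872 -.0240 .0642 6.5; python3 go.py .5921 -.0234 .0431 6.5
```

```text
at [ 0.5857 -0.025   0.0825] yaw 6.42 t 3.95 -> pos [ 0.0057 -0.0026  0.0609] yaw -0.002 F [-0.5 -0.7 -0.7] w 0.0583
at [ 0.5857 -0.025   0.0825] yaw 6.42 t 3.95 -> pos [ 0.0224 -0.0028  0.1311] yaw -0.002 F [-0.5 -0.7 -0.7] w 0.0583
```

Request:
jog_arm --deltas '[{"fingers": 0,"delta_pos": [0.004,-0.003,0.04],"yaw": 0},{"fingers": 0,"delta_pos": [0.004,-0.003,0.065],"yaw": 0},{"fingers": 0,"delta_pos": [0.004,-0.003,0.077],"yaw": 0},{"fingers": 0,"delta_pos": [0.005,-0.003,0.089],"yaw": 0},{"fingers": 0,"delta_pos": [0.007,-0.003,0.101],"yaw": 0},{"fingers": 0,"delta_pos": [0.0105,-0.003,0.113],"yaw": 0},{"fingers": 0,"delta_pos": [0.016,-0.003,0.124],"yaw": 0},{"fingers": 0,"delta_pos": [0.022,-0.003,0.134],"yaw": 0},{"fingers": 0,"delta_pos": [0.022,-0.003,0.134],"yaw": 0}]'

```text
clock: 4.85
eef_pos: [0.5882, -0.0239, 0.0471]
tool_rot: [0.998, 0.056, -0.004, 0.001]
ft_force: [-17.9, -2.0, 20.9]
grip_width: 0.059
grasp_force: 94.6
```

Run:
```python
from h import *
from workcell import bot
from go import go
W=bot.camera("wrist");s=bot.camera("side");np.savez("pics/s3.npz",**s);np.savez("pics/w3.npz",**W)
cv2.imwrite("pics/v3.png",np.hstack([cv2.resize(W["image"],(480,300)),cv2.resize(s["image"][140:265,210:343],(319,300),interpolation=cv2.INTER_CUBIC)])[:,:,::-1])
go(.5921,-.0234,.0431,6.5)
```

```text
at [ 0.5882 -0.0239  0.0472] yaw 6.40 t 4.95 -> pos [ 0.0132 -0.0001  0.0134] yaw -0.002 F [-18.3  -2.6  20.8] w 0.0586
```

View pics/v3.png

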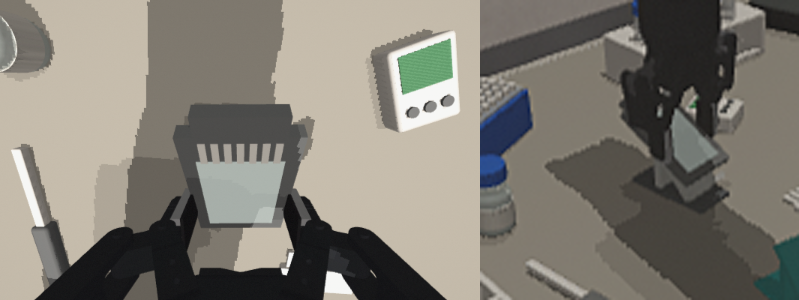

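The left view shows the cassette tilted with its comb end up at (240,115). The right view shows it lying along the stand's slope, with force normal to the face.

```bash
cat >> h.py <<'E'
def tilt(c,e,lo=.0,hi=.13,r=.09,yaw=6.5,ymax=.026):
    """plane of cassette face seen in wrist view; local frame coords (origin world, yaw)"""
    P=cloud(c);a=np.radians(yaw);d=P-e
    L=np.stack([d[...,0]*np.cos(a)+d[...,1]*np.sin(a),-d[...,0]*np.sin(a)+d[...,1]*np.cos(a),d[...,2]],-1)
    m=(c["range_z"]>0)&(abs(L[...,1])<ymax)&(L[...,0]>-.06)&(L[...,0]<r)&(L[...,2]>lo)&(L[...,2]<hi)
    return L[m]
E
python3 - <<'E'
from h import *
c=load("w3");e=np.array([.5882,-.0239,.0471])
q=tilt(c,e,-.04)
x,z=q[:,0],q[:,2]
for lo in np.arange(-.04,.09,.006):
    k=(x>=lo)&(x<lo+.006)
    if k.sum()>20: print(round(lo+.003,3),k.sum(),np.percentile(z[k],[5,50,95]).round(4))
E
```

```text
-0.031 262 [-0.0081 -0.0069 -0.0059]
-0.025 461 [-0.006  -0.0042 -0.0022]
-0.019 519 [-0.0021 -0.0005  0.0011]
-0.013 588 [0.0013 0.0031 0.0045]
-0.007 642 [0.0049 0.0064 0.0081]
-0.001 716 [0.0083 0.0099 0.0115]
0.005 786 [0.0117 0.0133 0.0149]
0.011 5436 [0.016  0.0797 0.0863]
0.017 6633 [0.0196 0.0828 0.0913]
0.023 1365 [0.022  0.024  0.0936]
0.029 1232 [0.0254 0.027  0.0287]
0.035 1406 [0.0287 0.0305 0.0322]
0.041 1622 [0.0321 0.034  0.0359]
0.047 1873 [0.0355 0.0374 0.0394]
0.053 2205 [0.0384 0.0403 0.0421]
0.059 2181 [0.0415 0.0438 0.0457]
0.065 2897 [0.0404 0.0449 0.0471]
0.071 316 [0.0385 0.0396 0.0408]
```

Request:
jog_arm --deltas '[{"fingers": 0.76,"delta_pos": [0,0,0],"yaw": 0},{"fingers": 0.8,"delta_pos": [0,0,0],"yaw": 0},{"fingers": 1,"delta_pos": [0,0,0],"yaw": 0},{"fingers": 1,"delta_pos": [0,0,0],"yaw": 0},{"fingers": 1,"delta_pos": [0,0,0],"yaw": 0},{"fingers": 1,"delta_pos": [0,0,0],"yaw": 0}]'

```text
clock: 5.55
eef_pos: [0.5932, -0.0222, 0.0438]
tool_rot: [0.998, 0.057, -0.0, -0.0]
ft_force: [1.1, -0.6, 1.4]
grip_width: 0.0854
grasp_force: 0.0
```

Run:
```python
from h import *
from workcell import bot
from go import go
c=bot.camera("wrist");e=bot.get_obs()["eef_pos"];np.savez("pics/w4.npz",**c);cv2.imwrite("pics/w4.png",c["image"][:,:,::-1])
q=tilt(c,e*[1,1,0],.005,.13);x,z=q[:,0],q[:,2]
for lo in np.arange(-.054,.09,.009):
    k=(x>=lo)&(x<lo+.006)
    if k.sum()>20: print(round(lo+.003+e[0]*.9936+e[1]*.1132,4),k.sum(),np.percentile(z[k],[5,50,95]).round(4))
go(.59,-.0234,.2,6.5)
```

```text
0.5538 641 [0.0227 0.0246 0.0264]
0.5628 251 [0.0268 0.0304 0.0328]
0.5718 316 [0.0365 0.0392 0.0418]
0.5808 385 [0.0455 0.0481 0.0508]
0.5898 472 [0.0544 0.0569 0.0596]
0.5988 5614 [0.0658 0.1241 0.1294]
0.6078 842 [0.0721 0.0751 0.1244]
0.6168 1564 [0.0058 0.0826 0.0866]
0.6258 2231 [0.0058 0.0907 0.0948]
0.6348 3614 [0.0059 0.0983 0.1005]
at [ 0.5932 -0.0222  0.0438] yaw 6.50 t 5.60 -> pos [-0.0111  0.0028 -0.5206] yaw 0.000 F [ 0.5 -0.7 -0.2] w 0.0856
```

View pics/w4.png

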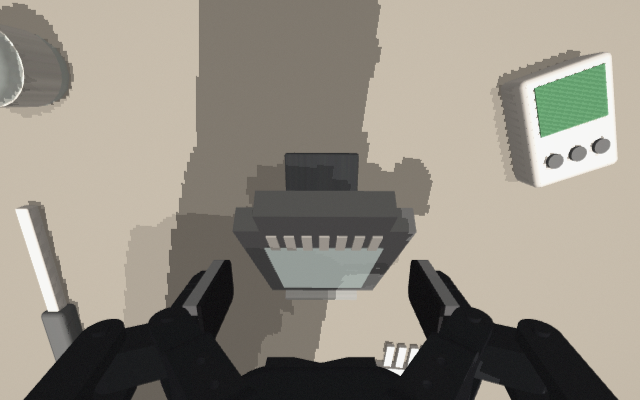

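The leaning cassette lies flat on the slope at 45°, foot on the ledge, with the fingers open and clear at (215,300) and (430,300). I'll retreat and inspect the rack with the wrist camera.

Request:
jog_arm --deltas '[{"fingers": 1,"delta_pos": [0,0,-0.15],"yaw": 0},{"fingers": 1,"delta_pos": [0,0,-0.3],"yaw": 0},{"fingers": 1,"delta_pos": [0,0,-0.45],"yaw": 0},{"fingers": 1,"delta_pos": [-0.05,-0.1,-0.6],"yaw": 0},{"fingers": 1,"delta_pos": [-0.11,-0.24,-0.68],"yaw": 0.05},{"fingers": 1,"delta_pos": [-0.17,-0.38,-0.68],"yaw": 0.1},{"fingers": 1,"delta_pos": [-0.24,-0.52,-0.68],"yaw": 0.144},{"fingers": 1,"delta_pos": [-0.3,-0.66,-0.68],"yaw": 0.144},{"fingers": 1,"delta_pos": [-0.37,-0.8,-0.68],"yaw": 0.144},{"fingers": 1,"delta_pos": [-0.43,-0.94,-0.68],"yaw": 0.144},{"fingers": 1,"delta_pos": [-0.44,-0.97,-0.68],"yaw": 0.144},{"fingers": 1,"delta_pos": [-0.44,-0.97,-0.68],"yaw": 0.144}]'

```text
clock: 6.8
eef_pos: [0.4656, 0.0424, 0.2482]
tool_rot: [0.999, 0.033, -0.001, -0.02]
ft_force: [-0.5, -0.4, 0.5]
grip_width: 0.0857
grasp_force: 0.0
```

Run:
```python
from h import *
from workcell import bot
from go import go
c=bot.camera("wrist");np.savez("pics/w5.npz",**c);cv2.imwrite("pics/w5.png",c["image"][:,:,::-1])
P=cloud(c);z=P[...,2];ok=(c["range_z"]>0)&(P[...,0]>.42)&(P[...,0]<.61)&(abs(P[...,1]-.28)<.06)
for lo,hi in((.004,.013),(.088,.097),(.105,.125)):
    m=(ok&(z>lo)&(z<hi)).astype(np.uint8);n,l,s,_=cv2.connectedComponentsWithStats(m,connectivity=4)
    for i in range(1,n):
        if s[i,4]>60: q=P[l==i];print(lo,s[i].tolist(),rect(q),"z %.4f"%np.median(q[:,2]))
go(.42,.27,.25,0)
```

```text
0.004 [92, 47, 88, 136, 2280] (510.2, 282.2, 91.0, 156.1, 89.2) z 0.0085
0.004 [104, 90, 12, 22, 154] (530.0, 311.9, 24.2, 11.1, 4.6) z 0.0087
0.004 [113, 147, 9, 11, 70] (467.6, 313.3, 9.2, 16.7, 71.9) z 0.0084
0.004 [109, 165, 15, 13, 143] (442.4, 319.4, 14.3, 24.1, 20.3) z 0.0086
0.088 [32, 53, 24, 14, 194] (565.6, 312.7, 10.3, 16.7, 1.2) z 0.0931
0.088 [100, 60, 34, 127, 1571] (509.8, 253.0, 19.8, 120.0, 89.4) z 0.0931
0.088 [37, 77, 26, 40, 506] (532.4, 313.5, 17.4, 35.5, 89.3) z 0.0930
0.088 [47, 130, 28, 51, 608] (476.4, 314.1, 17.5, 51.5, 88.9) z 0.0930
0.105 [26, 65, 76, 18, 810] (554.2, 277.7, 54.5, 9.0, 89.1) z 0.1180
0.105 [37, 117, 71, 16, 784] (510.3, 282.1, 61.9, 9.3, 89.1) z 0.1179
at [0.4647 0.0423 0.2482] yaw 3.77 t 6.85 -> pos [-0.0988 -0.7667  0.025 ] yaw 0.084 F [-1.4 -0.5 -1. ] w 0.0852
```

View pics/w5.png

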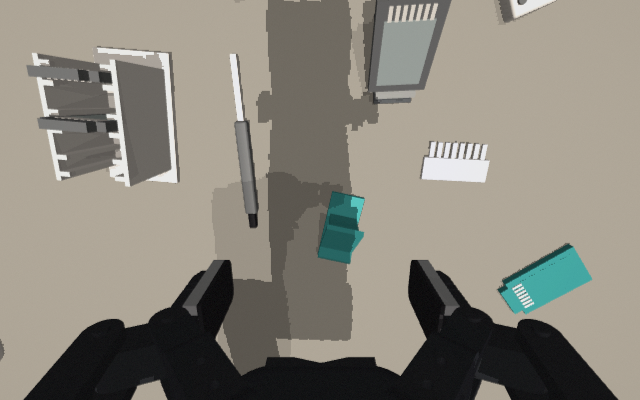

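The wrist view shows the rack at (105,115), with the two full cassettes at rows ≈73 and ≈125 and the free slot nearest the robot at row ≈160. The cassette still leans on the stand at (405,45). The free slot comes out at about (0.466, 0.283) with yaw −0.85°.

```bash
python3 go.py .630 -.0191 .17 6.5
```

```text
at [0.4647 0.0423 0.2482] yaw 3.77 t 6.85 -> pos [0.5369 0.2508 0.2498] yaw -0.061 F [-1.4 -0.5 -1. ] w 0.0852
```

Request:
jog_arm --deltas '[{"fingers": 1,"delta_pos": [0.14,0.06,0.02],"yaw": -0.06},{"fingers": 1,"delta_pos": [0.28,0.12,0.1],"yaw": -0.06},{"fingers": 1,"delta_pos": [0.42,0.19,0.18],"yaw": -0.06},{"fingers": 1,"delta_pos": [0.537,0.25,0.25],"yaw": -0.06},{"fingers": 1,"delta_pos": [0.537,0.25,0.25],"yaw": -0.06},{"fingers": 1,"delta_pos": [0.537,0.25,0.25],"yaw": -0.06},{"fingers": 1,"delta_pos": [0.537,0.25,0.25],"yaw": -0.06}]'

```text
clock: 7.55
eef_pos: [0.6315, -0.0184, 0.1711]
tool_rot: [0.998, 0.057, -0.0, -0.02]
ft_force: [-0.0, -0.2, 0.9]
grip_width: 0.0854
grasp_force: 0.0
```

Run:
```python
from h import *
from workcell import bot
from go import go
c=bot.camera("wrist");o=bot.get_obs();np.savez("pics/w6.npz",**c)
print(R.from_quat(o["tool_rot"]).as_matrix()[:,2].round(3))
P=cloud(c);a=np.radians(6.5);X=P[...,0]*np.cos(a)+P[...,1]*np.sin(a);Y=-P[...,0]*np.sin(a)+P[...,1]*np.cos(a);Z=P[...,2]
m=(c["range_z"]>0)&(X>.57)&(X<.66)&(abs(Y+.09)<.05)&(Z>.03)&(Z<.11)
for lo in np.arange(.57,.66,.006):
    k=m&(X>=lo)&(X<lo+.006)
    if k.sum()>20: print(round(lo+.003,4),k.sum(),np.percentile(Z[k],[5,50,95]).round(4),"y",np.percentile(Y[k],[2,98]).round(4))
go(.630,-.0191,.0792,6.5)
```

```text
[-0.001  0.04  -0.999]
0.573 181 [0.0374 0.0404 0.043 ] y [-0.1201 -0.0604]
0.579 196 [0.0436 0.0462 0.0489] y [-0.1201 -0.0611]
0.585 214 [0.0491 0.0523 0.0547] y [-0.1204 -0.0611]
0.591 218 [0.0553 0.0582 0.0608] y [-0.1199 -0.0609]
0.597 250 [0.061  0.0641 0.0668] y [-0.1203 -0.0607]
0.603 269 [0.0673 0.0699 0.0728] y [-0.1198 -0.0607]
0.609 292 [0.0731 0.076  0.0786] y [-0.1202 -0.0609]
0.615 324 [0.0793 0.0821 0.0848] y [-0.1204 -0.061 ]
0.621 355 [0.0851 0.0882 0.0903] y [-0.1201 -0.061 ]
0.627 462 [0.088  0.0918 0.0959] y [-0.1204 -0.0605]
0.633 467 [0.0863 0.0988 0.1007] y [-0.119 -0.062]
0.639 429 [0.0939 0.0962 0.0988] y [-0.1118 -0.0697]
at [ 0.6317 -0.0182  0.1722] yaw 6.51 t 7.60 -> pos [-0.007   0.0146  0.3095] yaw 0.000 F [-0.4 -0.3  0.4] w 0.0856
```

Run:
```python
from workcell import bot
o=bot.get_obs();print(o["joint_pos"].round(3),o["eef_pos"],o["tool_rot"].round(4))
```

```text
[-0.048  0.535  0.288  1.326  0.04   2.98 ] [ 0.63169287 -0.01820024  0.17216723] [ 9.982e-01  5.680e-02  6.000e-04 -1.990e-02]
```

The last joint hit its upper limit on the way to the rack (j6=2.98 here), which left the tool tilted by 2.3°. At the rack the tool has to be turned by half a turn. I'll unwind j6 now, and use the lower limit to take the tilt back out.

Request:
jog_arm --deltas '[{"fingers": 1,"delta_pos": [-0.1,0,-0.15],"yaw": -0.18},{"fingers": 1,"delta_pos": [-0.2,0,-0.2],"yaw": -0.36},{"fingers": 1,"delta_pos": [-0.3,0,-0.2],"yaw": -0.54},{"fingers": 1,"delta_pos": [-0.3,0,-0.2],"yaw": -0.72},{"fingers": 1,"delta_pos": [-0.3,0,-0.2],"yaw": -0.9},{"fingers": 1,"delta_pos": [-0.3,0,-0.2],"yaw": -1},{"fingers": 1,"delta_pos": [-0.3,0,-0.2],"yaw": -1}]'

```text
clock: 8.3
eef_pos: [0.5421, -0.0307, 0.233]
tool_rot: [0.9, 0.435, 0.009, -0.017]
ft_force: [0.3, -0.2, -0.1]
grip_width: 0.0854
grasp_force: 0.0
```

Request:
jog_arm --deltas '[{"fingers": 1,"delta_pos": [0,0,0],"yaw": -1},{"fingers": 1,"delta_pos": [0,0,0],"yaw": -1},{"fingers": 1,"delta_pos": [0,0,0],"yaw": -1},{"fingers": 1,"delta_pos": [0,0,0],"yaw": -1},{"fingers": 1,"delta_pos": [0,0,0],"yaw": -1},{"fingers": 1,"delta_pos": [0,0,0],"yaw": -1}]'

```text
clock: 8.9
eef_pos: [0.5423, -0.0308, 0.2317]
tool_rot: [0.665, 0.746, 0.015, -0.013]
ft_force: [1.2, 0.3, -0.4]
grip_width: 0.0857
grasp_force: 0.0
```

Request:
jog_arm --deltas '[{"fingers": 1,"delta_pos": [0,0,0],"yaw": -1},{"fingers": 1,"delta_pos": [0,0,0],"yaw": -1},{"fingers": 1,"delta_pos": [0,0,0],"yaw": -1},{"fingers": 1,"delta_pos": [0,0,0],"yaw": -1},{"fingers": 1,"delta_pos": [0,0,0],"yaw": -1},{"fingers": 1,"delta_pos": [0,0,0],"yaw": -1}]'

```text
clock: 9.5
eef_pos: [0.5423, -0.0308, 0.2317]
tool_rot: [0.329, 0.944, 0.019, -0.007]
ft_force: [0.8, -0.1, -1.1]
grip_width: 0.0855
grasp_force: 0.0
```

Request:
jog_arm --deltas '[{"fingers": 1,"delta_pos": [0,0,0],"yaw": -1},{"fingers": 1,"delta_pos": [0,0,0],"yaw": -1},{"fingers": 1,"delta_pos": [0,0,0],"yaw": -1},{"fingers": 1,"delta_pos": [0,0,0],"yaw": -1},{"fingers": 1,"delta_pos": [0,0,0],"yaw": -1},{"fingers": 1,"delta_pos": [0,0,0],"yaw": -1}]'

```text
clock: 10.1
eef_pos: [0.5423, -0.0308, 0.2317]
tool_rot: [-0.057, 0.998, 0.02, 0.001]
ft_force: [-0.4, -0.7, -0.9]
grip_width: 0.0852
grasp_force: 0.0
```

Run:
```python
from workcell import bot
from scipy.spatial.transform import Rotation as R
o=bot.get_obs();print(o["joint_pos"].round(3),o["eef_pos"],R.from_quat(o["tool_rot"]).as_matrix().round(3).tolist())
```

```text
[-0.079  0.33   0.127  1.372  0.039 -0.194] [ 0.54229327 -0.03080889  0.23174517] [[-0.993, -0.115, -0.001], [-0.115, 0.993, 0.04], [-0.004, 0.039, -0.999]]
```

Request:
jog_arm --deltas '[{"fingers": 1,"delta_pos": [0,0,0],"yaw": -1},{"fingers": 1,"delta_pos": [0,0,0],"yaw": -1},{"fingers": 1,"delta_pos": [0,0,0],"yaw": -1},{"fingers": 1,"delta_pos": [0,0,0],"yaw": -1},{"fingers": 1,"delta_pos": [0,0,0],"yaw": -1},{"fingers": 1,"delta_pos": [0,0,0],"yaw": -1}]'

```text
clock: 10.7
eef_pos: [0.5423, -0.0308, 0.2318]
tool_rot: [-0.435, 0.9, 0.018, 0.008]
ft_force: [0.3, 1.3, -0.7]
grip_width: 0.0856
grasp_force: 0.0
```

Request:
jog_arm --deltas '[{"fingers": 1,"delta_pos": [0,0,0],"yaw": -1},{"fingers": 1,"delta_pos": [0,0,0],"yaw": -1},{"fingers": 1,"delta_pos": [0,0,0],"yaw": -1},{"fingers": 1,"delta_pos": [0,0,0],"yaw": -1},{"fingers": 1,"delta_pos": [0,0,0],"yaw": -1},{"fingers": 1,"delta_pos": [0,0,0],"yaw": -1}]'

```text
clock: 11.3
eef_pos: [0.5423, -0.0308, 0.2317]
tool_rot: [0.746, -0.665, -0.013, -0.015]
ft_force: [-0.4, -1.2, -0.2]
grip_width: 0.0855
grasp_force: 0.0
```

Request:
jog_arm --deltas '[{"fingers": 1,"delta_pos": [0,0,0],"yaw": -1},{"fingers": 1,"delta_pos": [0,0,0],"yaw": -1},{"fingers": 1,"delta_pos": [0,0,0],"yaw": -1},{"fingers": 1,"delta_pos": [0,0,0],"yaw": -1},{"fingers": 1,"delta_pos": [0,0,0],"yaw": -1},{"fingers": 1,"delta_pos": [0,0,0],"yaw": -1}]'

```text
clock: 11.9
eef_pos: [0.5423, -0.0308, 0.2317]
tool_rot: [0.944, -0.329, -0.007, -0.019]
ft_force: [0.3, 0.7, 0.1]
grip_width: 0.0854
grasp_force: 0.0
```

Request:
jog_arm --deltas '[{"fingers": 1,"delta_pos": [0,0,0],"yaw": -0.5},{"fingers": 1,"delta_pos": [0,0,0],"yaw": -0.7},{"fingers": 1,"delta_pos": [0,0,0],"yaw": -0.7},{"fingers": 1,"delta_pos": [0,0,0],"yaw": -0.7},{"fingers": 1,"delta_pos": [0,0,0],"yaw": -0.7}]'

```text
clock: 12.4
eef_pos: [0.5423, -0.0308, 0.2316]
tool_rot: [0.998, -0.062, -0.002, -0.02]
ft_force: [-0.6, 0.9, -0.4]
grip_width: 0.0855
grasp_force: 0.0
```

Request:
jog_arm --deltas '[{"fingers": 1,"delta_pos": [0,0.15,0],"yaw": 0},{"fingers": 1,"delta_pos": [0,0.3,0],"yaw": 0},{"fingers": 1,"delta_pos": [0,0.45,0],"yaw": 0}]'

```text
clock: 12.7
eef_pos: [0.537, -0.0981, 0.226]
tool_rot: [0.996, -0.094, -0.004, -0.004]
ft_force: [-1.1, 0.1, -0.3]
grip_width: 0.0856
grasp_force: 0.0
```

```bash
cat > st.py <<'E'
from workcell import bot
from scipy.spatial.transform import Rotation as R
o=bot.get_obs();print(o["joint_pos"].round(3),o["eef_pos"].round(4),R.from_quat(o["tool_rot"]).as_matrix().round(3).tolist())
E
python3 st.py
```

```text
[-0.184  0.341  0.129  1.367  0.006 -3.138] [ 0.537  -0.0981  0.226 ] [[0.982, -0.187, -0.007], [-0.187, -0.982, 0.008], [-0.009, -0.006, -1.0]]
```

The tilt is nearly gone (0.5°). Now I'll turn back to the half-turned orientation, 186.5°.

Request:
jog_arm --deltas '[{"fingers": 1,"delta_pos": [0,0,0],"yaw": 1},{"fingers": 1,"delta_pos": [0,0,0],"yaw": 1},{"fingers": 1,"delta_pos": [0,0,0],"yaw": 1},{"fingers": 1,"delta_pos": [0,0,0],"yaw": 1},{"fingers": 1,"delta_pos": [0,0,0],"yaw": 1},{"fingers": 1,"delta_pos": [0,0,0],"yaw": 1}]'

```text
clock: 13.3
eef_pos: [0.5374, -0.0966, 0.2255]
tool_rot: [0.884, -0.468, -0.006, -0.002]
ft_force: [0.6, 0.7, 1.0]
grip_width: 0.0856
grasp_force: 0.0
```

Request:
jog_arm --deltas '[{"fingers": 1,"delta_pos": [0,0,0],"yaw": 1},{"fingers": 1,"delta_pos": [0,0,0],"yaw": 1},{"fingers": 1,"delta_pos": [0,0,0],"yaw": 1},{"fingers": 1,"delta_pos": [0,0,0],"yaw": 1},{"fingers": 1,"delta_pos": [0,0,0],"yaw": 1},{"fingers": 1,"delta_pos": [0,0,0],"yaw": 1}]'

```text
clock: 13.9
eef_pos: [0.5374, -0.0966, 0.2255]
tool_rot: [-0.637, 0.77, 0.006, -0.0]
ft_force: [0.2, -0.6, 0.5]
grip_width: 0.0856
grasp_force: 0.0
```

Request:
jog_arm --deltas '[{"fingers": 1,"delta_pos": [0,0,0],"yaw": 1},{"fingers": 1,"delta_pos": [0,0,0],"yaw": 1},{"fingers": 1,"delta_pos": [0,0,0],"yaw": 1},{"fingers": 1,"delta_pos": [0,0,0],"yaw": 1},{"fingers": 1,"delta_pos": [0,0,0],"yaw": 1},{"fingers": 1,"delta_pos": [0,0,0],"yaw": 1}]'

```text
clock: 14.5
eef_pos: [0.5374, -0.0966, 0.2255]
tool_rot: [-0.294, 0.956, 0.005, -0.002]
ft_force: [-0.3, 0.4, -0.1]
grip_width: 0.0854
grasp_force: 0.0
```

Request:
jog_arm --deltas '[{"fingers": 1,"delta_pos": [0,0,0],"yaw": 0.2},{"fingers": 1,"delta_pos": [0,0,0],"yaw": 0.4},{"fingers": 1,"delta_pos": [0,0,0],"yaw": 0.6},{"fingers": 1,"delta_pos": [0,0,0],"yaw": 0.6},{"fingers": 1,"delta_pos": [0,0,0],"yaw": 0.6}]'

```text
clock: 15.0
eef_pos: [0.5373, -0.0966, 0.2255]
tool_rot: [-0.066, 0.998, 0.005, -0.004]
ft_force: [0.3, -0.3, 0.1]
grip_width: 0.0854
grasp_force: 0.0
```

```bash
python3 st.py; python3 go.py .630 -.0191 .15 186.5
```

```text
[-0.182  0.342  0.129  1.367  0.007 -0.315] [ 0.5373 -0.0966  0.2255] [[-0.991, -0.132, -0.008], [-0.132, 0.991, 0.009], [0.007, 0.01, -1.0]]
at [ 0.5373 -0.0966  0.2255] yaw -172.40 t 15.00 -> pos [-0.342   0.2129  0.2513] yaw 0.024 F [ 0.3 -0.3  0.1] w 0.0854
```

Request:
jog_arm --deltas '[{"fingers": 1,"delta_pos": [-0.14,0.08,0.05],"yaw": 0.02},{"fingers": 1,"delta_pos": [-0.28,0.16,0.12],"yaw": 0.024},{"fingers": 1,"delta_pos": [-0.342,0.213,0.2],"yaw": 0.024},{"fingers": 1,"delta_pos": [-0.342,0.213,0.25],"yaw": 0.024},{"fingers": 1,"delta_pos": [-0.342,0.213,0.25],"yaw": 0.024},{"fingers": 1,"delta_pos": [-0.342,0.213,0.25],"yaw": 0.024}]'

```text
clock: 15.6
eef_pos: [0.6297, -0.0194, 0.1503]
tool_rot: [-0.056, 0.998, 0.005, -0.004]
ft_force: [0.1, 0.7, -0.3]
grip_width: 0.0854
grasp_force: 0.0
```

```bash
python3 st.py; python3 go.py .630 -.0191 .0792 186.5
```

```text
[-0.035  0.548  0.252  1.284  0.008 -0.148] [ 0.6297 -0.0194  0.1503] [[-0.994, -0.113, -0.009], [-0.113, 0.994, 0.009], [0.008, 0.01, -1.0]]
at [ 0.6297 -0.0194  0.1503] yaw -173.52 t 15.60 -> pos [-0.0029 -0.0012  0.2368] yaw -0.001 F [ 0.1  0.7 -0.3] w 0.0854
```

Request:
jog_arm --deltas '[{"fingers": 1,"delta_pos": [-0.002,-0.001,0.12],"yaw": 0},{"fingers": 1,"delta_pos": [-0.002,-0.001,0.2],"yaw": 0},{"fingers": 1,"delta_pos": [-0.002,-0.001,0.237],"yaw": 0},{"fingers": 1,"delta_pos": [-0.002,-0.001,0.237],"yaw": 0},{"fingers": 0,"delta_pos": [-0.002,-0.001,0.237],"yaw": 0},{"fingers": 0,"delta_pos": [-0.002,-0.001,0.237],"yaw": 0},{"fingers": 0,"delta_pos": [-0.002,-0.001,0.237],"yaw": 0},{"fingers": 0,"delta_pos": [-0.002,-0.001,0.237],"yaw": 0},{"fingers": 0,"delta_pos": [-0.002,-0.001,0.237],"yaw": 0}]'

```text
clock: 16.5
eef_pos: [0.6324, -0.0192, 0.0821]
tool_rot: [-0.056, 0.998, 0.004, -0.001]
ft_force: [1.4, -0.3, 7.1]
grip_width: 0.0565
grasp_force: 62.2
```

```bash
python3 st.py; python3 go.py .630 -.0191 .0792 186.5
```

```text
[-0.034  0.597  0.15   1.127  0.008 -0.146] [ 0.6324 -0.0192  0.0821] [[-0.994, -0.112, -0.002], [-0.112, 0.994, 0.008], [0.001, 0.008, -1.0]]
at [ 0.6324 -0.0192  0.0821] yaw -173.57 t 16.50 -> pos [0.0077 0.0013 0.0095] yaw -0.002 F [ 1.4 -0.3  7.1] w 0.0565
```

Request:
jog_arm --deltas '[{"fingers": 0,"delta_pos": [0.028,0,-0.028],"yaw": 0},{"fingers": 0,"delta_pos": [0.06,0,-0.051],"yaw": 0},{"fingers": 0,"delta_pos": [0.094,0,-0.07],"yaw": 0},{"fingers": 0,"delta_pos": [0.131,0,-0.083],"yaw": 0},{"fingers": 0,"delta_pos": [0.168,0,-0.092],"yaw": 0},{"fingers": 0,"delta_pos": [0.206,0,-0.094],"yaw": 0},{"fingers": 0,"delta_pos": [0.222,0,-0.094],"yaw": 0},{"fingers": 0,"delta_pos": [0.222,0,-0.094],"yaw": 0}]'

```text
clock: 17.3
eef_pos: [0.5686, -0.0264, 0.1145]
tool_rot: [-0.056, 0.998, 0.005, 0.003]
ft_force: [4.7, 1.6, 18.0]
grip_width: 0.0563
grasp_force: 63.7
```

Run:
```python
from h import *
from workcell import bot
import st
W=bot.camera("wrist");s=bot.camera("side");np.savez("pics/s7.npz",**s);np.savez("pics/w7.npz",**W)
cv2.imwrite("pics/v7.png",np.hstack([cv2.resize(W["image"],(480,300)),cv2.resize(s["image"][140:265,210:343],(319,300),interpolation=cv2.INTER_CUBIC)])[:,:,::-1])
```

```text
[-0.052  0.445 -0.015  1.105  0.01  -0.164] [ 0.5686 -0.0264  0.1145] [[-0.994, -0.112, 0.006], [-0.112, 0.994, 0.009], [-0.007, 0.009, -1.0]]
```

View pics/v7.png

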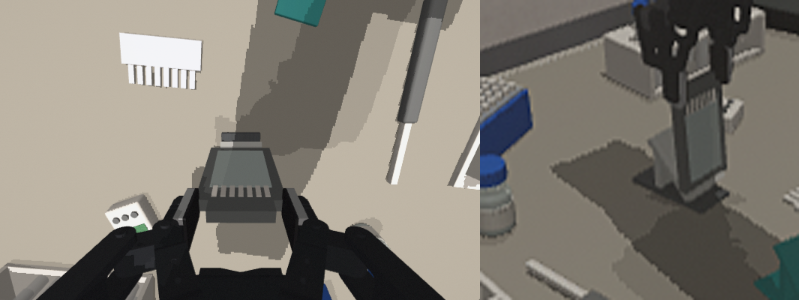

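The cassette is now close to upright. The wrist view shows its face at (243,180) with the foot at (240,135), and the side view shows it standing on the ledge.

```bash
cat > pl.py <<'E'
from h import *
def plane(c,e,yaw,side=-1,xr=.03):
    """fit front face of upright held cassette; returns local normal, tilt deg, offset of mid-plane x at TCP height"""
    P=cloud(c);a=np.radians(yaw);d=P-e
    L=np.stack([d[...,0]*np.cos(a)+d[...,1]*np.sin(a),-d[...,0]*np.sin(a)+d[...,1]*np.cos(a),d[...,2]],-1)
    m=(c["range_z"]>0)&(abs(L[...,1])<.026)&(abs(L[...,0])<xr)&(L[...,2]<-.002)&(L[...,2]>-.075)
    q=L[m]
    for _ in range(6):
        A=np.c_[q[:,2],q[:,1],np.ones(len(q))];k=np.linalg.lstsq(A,q[:,0],rcond=None)[0];r=np.abs(q[:,0]-A@k);q=q[r<max(.0015,1.5*np.median(r))]
    lean=np.degrees(np.arctan(k[0]))
    print("n",len(q),"lean dx/dz deg %.2f"%lean,"yaw err deg %.2f"%np.degrees(np.arctan(-k[1])),"midplane x at tcp %.4f"%(k[2]-side*.0045),"z range",q[:,2].min().round(4),q[:,2].max().round(4),"y",np.percentile(q[:,1],[1,99]).round(4))
E
python3 - <<'E'
from pl import *
plane(load("w7"),np.array([.5686,-.0264,.1145]),6.5)
c=load("w7");e=np.array([.5686,-.0264,.1145]);P=cloud(c);d=P-e
a=np.radians(6.5);X=d[...,0]*np.cos(a)+d[...,1]*np.sin(a);Y=-d[...,0]*np.sin(a)+d[...,1]*np.cos(a);Z=d[...,2]
for lo in np.arange(-.1,.03,.008):
    k=(c["range_z"]>0)&(abs(Y)<.02)&(abs(X)<.05)&(Z>=lo)&(Z<lo+.008)
    if k.sum()>20: print(round(lo+.004,3),k.sum(),np.percentile(X[k],[5,50,95]).round(4))
E
```

```text
n 4357 lean dx/dz deg 3.54 yaw err deg -0.51 midplane x at tcp 0.0025 z range -0.075 -0.002 y [-0.0255  0.0255]
-0.096 40 [-0.0132 -0.0129 -0.0115]
-0.088 511 [-0.0127 -0.0097 -0.0069]
-0.08 186 [-0.0073 -0.0069 -0.0065]
-0.072 223 [-0.007  -0.0065 -0.0061]
-0.064 244 [-0.0065 -0.006  -0.0055]
-0.056 277 [-0.006  -0.0055 -0.0049]
-0.048 303 [-0.0055 -0.005  -0.0044]
-0.04 331 [-0.0051 -0.0045 -0.0039]
-0.032 393 [-0.0046 -0.004  -0.0034]
-0.024 427 [-0.004  -0.0034 -0.0029]
-0.016 491 [-0.0035 -0.0029 -0.0024]
-0.008 533 [-0.0033 -0.0026 -0.0018]
0.0 703 [-0.0028 -0.0021 -0.0011]
0.008 734 [-0.0018 -0.0011 -0.0005]
0.016 2028 [-0.0011  0.0014  0.0076]
0.024 29 [-0.0007  0.0012  0.0045]
```

Request:
jog_arm --deltas '[{"fingers": 0,"delta_pos": [0.01,0,0.003],"yaw": 0},{"fingers": 0,"delta_pos": [0.019,0,0.005],"yaw": 0},{"fingers": 0,"delta_pos": [0.025,0,0.005],"yaw": 0},{"fingers": 0,"delta_pos": [0.025,0,0.005],"yaw": 0}]'

```text
clock: 17.8
eef_pos: [0.5592, -0.0275, 0.1115]
tool_rot: [-0.056, 0.998, 0.004, 0.001]
ft_force: [1.7, 0.6, 17.7]
grip_width: 0.0561
grasp_force: 59.8
```

Run:
```python
from pl import *
from workcell import bot
c=bot.camera("wrist");plane(c,bot.get_obs()["eef_pos"],6.5)
```

```text
n 3306 lean dx/dz deg -4.26 yaw err deg -0.54 midplane x at tcp 0.0034 z range -0.075 -0.002 y [-0.0255  0.0255]
```

Request:
jog_arm --deltas '[{"fingers": 0,"delta_pos": [-0.009,0,0],"yaw": 0},{"fingers": 0,"delta_pos": [-0.018,0,0],"yaw": 0},{"fingers": 0,"delta_pos": [-0.018,0,0],"yaw": 0}]'

```text
clock: 18.15
eef_pos: [0.5654, -0.0269, 0.1117]
tool_rot: [-0.056, 0.998, 0.004, 0.001]
ft_force: [1.4, 0.2, 17.9]
grip_width: 0.0559
grasp_force: 62.2
```

Run:
```python
from pl import *
from workcell import bot
c=bot.camera("wrist");plane(c,bot.get_obs()["eef_pos"],6.5)
```

```text
n 3783 lean dx/dz deg -0.61 yaw err deg -0.53 midplane x at tcp 0.0032 z range -0.075 -0.002 y [-0.0255  0.0255]
```

Request:
jog_arm --deltas '[{"fingers": 0,"delta_pos": [-0.003,0,0],"yaw": 0},{"fingers": 0,"delta_pos": [-0.003,0,-0.05],"yaw": 0},{"fingers": 0,"delta_pos": [-0.003,0,-0.15],"yaw": 0},{"fingers": 0,"delta_pos": [-0.003,0,-0.28],"yaw": 0},{"fingers": 0,"delta_pos": [-0.003,0,-0.4],"yaw": 0},{"fingers": 0,"delta_pos": [-0.003,0,-0.4],"yaw": 0},{"fingers": 0,"delta_pos": [-0.003,0,-0.4],"yaw": 0}]'

```text
clock: 18.9
eef_pos: [0.5627, -0.0278, 0.2267]
tool_rot: [-0.056, 0.998, 0.005, -0.004]
ft_force: [0.0, -0.6, -1.2]
grip_width: 0.0554
grasp_force: 70.8
```

Run:
```python
from pl import *
from workcell import bot
from go import go
c=bot.camera("wrist");plane(c,bot.get_obs()["eef_pos"],6.5);np.savez("pics/w8.npz",**c)
import st
go(.466,.283,.225,179.15)
```

```text
n 4838 lean dx/dz deg 35.87 yaw err deg -0.31 midplane x at tcp -0.0028 z range -0.0334 -0.002 y [-0.0255  0.0254]
[-0.054  0.378  0.181  1.385  0.008 -0.166] [ 0.5621 -0.0278  0.2253] [[-0.994, -0.112, -0.011], [-0.112, 0.994, 0.009], [0.01, 0.01, -1.0]]
at [ 0.5621 -0.0278  0.2253] yaw -173.57 t 18.95 -> pos [0.2023 1.0652 0.0138] yaw 0.162 F [ 0.6  0.1 -2.6] w 0.0553
```

Run:
```python
from pl import *
c=load("w8");e=np.array([.5621,-.0278,.2260]);P=cloud(c);d=P-e
a=np.radians(6.5);X=d[...,0]*np.cos(a)+d[...,1]*np.sin(a);Y=-d[...,0]*np.sin(a)+d[...,1]*np.cos(a);Z=d[...,2]
for lo in np.arange(-.1,.03,.006):
    k=(c["range_z"]>0)&(abs(Y)<.02)&(abs(X)<.09)&(Z>=lo)&(Z<lo+.006)
    if k.sum()>20: print(round(lo+.003,3),k.sum(),np.percentile(X[k],[5,50,95]).round(4))
```

```text
-0.067 409 [-0.0568 -0.055  -0.0527]
-0.061 433 [-0.0528 -0.051  -0.0488]
-0.055 496 [-0.0489 -0.0467 -0.0444]
-0.049 534 [-0.0446 -0.0423 -0.0403]
-0.043 566 [-0.04   -0.0379 -0.0358]
-0.037 603 [-0.0357 -0.0336 -0.0316]
-0.031 667 [-0.0315 -0.0292 -0.027 ]
-0.025 695 [-0.027  -0.0249 -0.0226]
-0.019 762 [-0.0228 -0.0205 -0.0183]
-0.013 821 [-0.0184 -0.0161 -0.0139]
-0.007 877 [-0.0142 -0.0119 -0.0096]
-0.001 959 [-0.01   -0.0076 -0.0052]
0.005 1123 [-0.0057 -0.0031 -0.0004]
0.011 1152 [-0.0008  0.0016  0.0041]
0.017 1552 [0.0037 0.0065 0.0132]
```

Run:
```python
from pl import *
from workcell import bot
def lean(c,e):
    P=cloud(c);d=P-e;a=np.radians(6.5);X=d[...,0]*np.cos(a)+d[...,1]*np.sin(a);Y=-d[...,0]*np.sin(a)+d[...,1]*np.cos(a);Z=d[...,2]
    k=(c["range_z"]>0)&(abs(Y)<.02)&(abs(X)<.1)&(Z>-.055)&(Z<.0);f=np.polyfit(Z[k],X[k],1);return np.degrees(np.arctan(f[0])),np.std(X[k]-np.polyval(f,Z[k]))
for _ in range(4):
    c=bot.camera("wrist");o=bot.get_obs();print(o["clock"],lean(c,o["eef_pos"]),o["grasp_force"],o["ft_torque"].round(3))
```

```text
19.0 (np.float64(36.35781970535237), np.float64(0.000661810688327272)) 70.57731986045837 [ 0.015 -0.02  -0.007]
19.05 (np.float64(36.62155886861986), np.float64(0.0006624484071045949)) 70.56832909584045 [-0.033 -0.056 -0.055]
19.1 (np.float64(36.62381900275455), np.float64(0.0006627794219264164)) 70.58985114097595 [ 0.007 -0.012 -0.04 ]
19.15 (np.float64(36.57658582384602), np.float64(0.0006677892876458243)) 70.60017943382263 [-0.046 -0.079  0.015]
```

While being lifted the cassette swung back to 36° from vertical, because the soft pads relaxed their twist. I'll set the foot back on the ledge, raise it to upright again, and ease the grip there so the twist goes out.

Request:
jog_arm --deltas '[{"fingers": 0,"delta_pos": [-0.09,0,0.0],"yaw": 0},{"fingers": 0,"delta_pos": [-0.18,0,0.1],"yaw": 0},{"fingers": 0,"delta_pos": [-0.18,0,0.25],"yaw": 0},{"fingers": 0,"delta_pos": [-0.18,0,0.37],"yaw": 0},{"fingers": 0,"delta_pos": [-0.18,0,0.43],"yaw": 0},{"fingers": 0,"delta_pos": [-0.18,0,0.455],"yaw": 0},{"fingers": 0,"delta_pos": [-0.157,0,0.437],"yaw": 0},{"fingers": 0,"delta_pos": [-0.132,0,0.423],"yaw": 0},{"fingers": 0,"delta_pos": [-0.104,0,0.411],"yaw": 0},{"fingers": 0,"delta_pos": [-0.076,0,0.402],"yaw": 0},{"fingers": 0,"delta_pos": [-0.04,0,0.396],"yaw": 0},{"fingers": 0,"delta_pos": [-0.009,0,0.394],"yaw": 0}]'

```text
clock: 20.35
eef_pos: [0.574, -0.0251, 0.1151]
tool_rot: [-0.057, 0.998, 0.005, 0.007]
ft_force: [6.7, 3.6, 24.1]
grip_width: 0.0551
grasp_force: 79.7
```

```bash
cat >> pl.py <<'E'
def lean(yaw=6.5,lo=-.055,hi=0.,xm=.1):
    from workcell import bot
    c=bot.camera("wrist");o=bot.get_obs();e=o["eef_pos"]
    P=cloud(c);d=P-e;a=np.radians(yaw);X=d[...,0]*np.cos(a)+d[...,1]*np.sin(a);Y=-d[...,0]*np.sin(a)+d[...,1]*np.cos(a);Z=d[...,2]
    k=(c["range_z"]>0)&(abs(Y)<.02)&(abs(X)<xm)&(Z>lo)&(Z<hi);x,z=X[k],Z[k]
    for _ in range(5):
        f=np.polyfit(z,x,1);r=abs(x-np.polyval(f,z));g=r<max(.0015,2*np.median(r));x,z=x[g],z[g]
    print("lean %.2f"%np.degrees(np.arctan(f[0])),"front x at tcp %.4f"%f[1],"std %.4f n %d"%(r.std(),len(x)),"xl %.4f"%(e[0]*np.cos(a)+e[1]*np.sin(a)),"z %.4f"%e[2],"F",o["ft_force"].round(1),"g %.1f w %.4f t %.2f"%(o["grasp_force"],o["grip_width"],o["clock"]))
    return c
E
python3 -c "
from pl import *
lean()"
```

```text
lean 10.00 front x at tcp -0.0014 std 0.0002 n 3519 xl 0.5660 z 0.1154 F [ 4.   3.9 21.5] g 79.1 w 0.0550 t 20.40
```

Request:
jog_arm --deltas '[{"fingers": 0,"delta_pos": [0.01,0,0.003],"yaw": 0},{"fingers": 0,"delta_pos": [0.017,0,0.005],"yaw": 0},{"fingers": 0,"delta_pos": [0.017,0,0.005],"yaw": 0},{"fingers": 0,"delta_pos": [0.017,0,0.005],"yaw": 0}]'

```text
clock: 20.8
eef_pos: [0.5706, -0.0255, 0.1156]
tool_rot: [-0.057, 0.998, 0.005, 0.009]
ft_force: [4.8, 3.7, 26.5]
grip_width: 0.0551
grasp_force: 79.8
```

```bash
python3 -c "
from pl import *
lean()"
```

```text
lean 7.99 front x at tcp -0.0027 std 0.0002 n 3358 xl 0.5641 z 0.1156 F [ 6.2  4.2 27.4] g 79.8 w 0.0553 t 20.85
```

Request:
jog_arm --deltas '[{"fingers": 0,"delta_pos": [0,0,-0.01],"yaw": 0},{"fingers": 0,"delta_pos": [0.003,0,-0.015],"yaw": 0},{"fingers": 0,"delta_pos": [0.003,0,-0.015],"yaw": 0}]'

```text
clock: 21.15
eef_pos: [0.5657, -0.026, 0.1166]
tool_rot: [-0.057, 0.998, 0.005, 0.004]
ft_force: [4.5, 2.6, 18.1]
grip_width: 0.0552
grasp_force: 75.1
```

```bash
python3 -c "
from pl import *
lean()"
```

```text
lean 5.01 front x at tcp -0.0024 std 0.0002 n 3042 xl 0.5592 z 0.1166 F [ 3.9  3.2 17.8] g 75.2 w 0.0558 t 21.20
```

Request:
jog_arm --deltas '[{"fingers": 0,"delta_pos": [0.008,0,0],"yaw": 0},{"fingers": 0,"delta_pos": [0.016,0,0],"yaw": 0},{"fingers": 0,"delta_pos": [0.016,0,0],"yaw": 0}]'

```text
clock: 21.5
eef_pos: [0.5609, -0.0265, 0.117]
tool_rot: [-0.057, 0.998, 0.005, 0.004]
ft_force: [2.0, 3.3, 19.1]
grip_width: 0.0551
grasp_force: 74.9
```

```bash
python3 -c "
from pl import *
lean()"
```

```text
lean 2.18 front x at tcp -0.0020 std 0.0002 n 2785 xl 0.5544 z 0.1170 F [ 2.7  3.2 20.7] g 74.8 w 0.0551 t 21.55
```

Request:
jog_arm --deltas '[{"fingers": 0.68,"delta_pos": [0,0,0],"yaw": 0},{"fingers": 0.68,"delta_pos": [0,0,0],"yaw": 0}]'

```text
clock: 21.75
eef_pos: [0.5542, -0.0277, 0.1108]
tool_rot: [-0.056, 0.998, 0.005, -0.005]
ft_force: [-0.6, 0.5, -2.3]
grip_width: 0.0583
grasp_force: 40.3
```

```bash
python3 -c "
from pl import *
lean()"
```

```text
lean 23.68 front x at tcp -0.0024 std 0.0003 n 3728 xl 0.5470 z 0.1101 F [ 0.2 -0.1 -1.8] g 40.9 w 0.0581 t 21.80
```

The foot has swung off the front of the ledge, so the stiff grip stores twist. I'll put the foot back on the ledge, then use a light grip there for raising.

Request:
jog_arm --deltas '[{"fingers": 0.68,"delta_pos": [0,0,-0.08],"yaw": 0},{"fingers": 0.68,"delta_pos": [-0.07,0,-0.1],"yaw": 0},{"fingers": 0.68,"delta_pos": [-0.156,0,-0.1],"yaw": 0},{"fingers": 0.68,"delta_pos": [-0.156,0,-0.06],"yaw": 0},{"fingers": 0.68,"delta_pos": [-0.156,0,0],"yaw": 0},{"fingers": 0.68,"delta_pos": [-0.156,0,0.025],"yaw": 0},{"fingers": 0.68,"delta_pos": [-0.156,0,0.025],"yaw": 0}]'

```text
clock: 22.5
eef_pos: [0.6015, -0.0222, 0.1024]
tool_rot: [-0.056, 0.998, 0.005, -0.004]
ft_force: [1.1, 1.5, 2.9]
grip_width: 0.0581
grasp_force: 41.4
```

```bash
python3 -c "
from pl import *
lean()"
```

```text
lean 24.22 front x at tcp -0.0019 std 0.0003 n 4893 xl 0.5946 z 0.1027 F [1.2 0.4 1. ] g 41.3 w 0.0579 t 22.55
```

Request:
jog_arm --deltas '[{"fingers": 0.71,"delta_pos": [0,0,0],"yaw": 0},{"fingers": 0.71,"delta_pos": [0,0,0],"yaw": 0}]'

```text
clock: 22.75
eef_pos: [0.6003, -0.0224, 0.1028]
tool_rot: [-0.056, 0.998, 0.005, -0.005]
ft_force: [0.5, 0.4, -0.8]
grip_width: 0.0605
grasp_force: 14.2
```

```bash
python3 -c "
from pl import *
lean()"
```

```text
lean 23.29 front x at tcp -0.0027 std 0.0003 n 4743 xl 0.5939 z 0.1028 F [ 0.2 -0.  -1.4] g 14.2 w 0.0606 t 22.80
```

Request:
jog_arm --deltas '[{"fingers": 0.715,"delta_pos": [0.02,0,-0.006],"yaw": 0},{"fingers": 0.715,"delta_pos": [0.041,0,-0.012],"yaw": 0},{"fingers": 0.715,"delta_pos": [0.06,0,-0.017],"yaw": 0},{"fingers": 0.715,"delta_pos": [0.08,0,-0.02],"yaw": 0},{"fingers": 0.715,"delta_pos": [0.098,0,-0.022],"yaw": 0},{"fingers": 0.715,"delta_pos": [0.11,0,-0.023],"yaw": 0},{"fingers": 0.715,"delta_pos": [0.11,0,-0.023],"yaw": 0}]'

```text
clock: 23.5
eef_pos: [0.5681, -0.0263, 0.1108]
tool_rot: [-0.056, 0.998, 0.004, -0.004]
ft_force: [-0.1, -0.3, 1.5]
grip_width: 0.0612
grasp_force: 10.4
```

```bash
python3 -c "
from pl import *
lean()"
```

```text
lean 3.10 front x at tcp 0.0003 std 0.0003 n 2843 xl 0.5618 z 0.1107 F [0.8 0.7 1.3] g 10.4 w 0.0612 t 23.55
```

Request:
jog_arm --deltas '[{"fingers": 0.715,"delta_pos": [0.01,0,0],"yaw": 0},{"fingers": 0.715,"delta_pos": [0.017,0,0],"yaw": 0},{"fingers": 0.718,"delta_pos": [0.017,0,0],"yaw": 0},{"fingers": 0.718,"delta_pos": [0.017,0,0],"yaw": 0}]'

```text
clock: 23.95
eef_pos: [0.5633, -0.0268, 0.1103]
tool_rot: [-0.056, 0.998, 0.004, -0.004]
ft_force: [0.6, -0.1, 0.7]
grip_width: 0.0611
grasp_force: 7.6
```

```bash
python3 -c "
from pl import *
lean()"
```

```text
lean -0.15 front x at tcp 0.0012 std 0.0002 n 2566 xl 0.5567 z 0.1103 F [0.9 0.9 0.8] g 7.5 w 0.0613 t 24.00
```

Request:
jog_arm --deltas '[{"fingers": 0.715,"delta_pos": [0,0,-0.01],"yaw": 0},{"fingers": 0.715,"delta_pos": [0,0,-0.03],"yaw": 0},{"fingers": 0.715,"delta_pos": [0,0,-0.045],"yaw": 0},{"fingers": 0.715,"delta_pos": [0,0,-0.045],"yaw": 0}]'

```text
clock: 24.4
eef_pos: [0.5643, -0.0269, 0.125]
tool_rot: [-0.056, 0.998, 0.004, -0.003]
ft_force: [-0.9, 0.1, -1.7]
grip_width: 0.0611
grasp_force: 8.9
```

```bash
python3 -c "
from pl import *
lean()"
```

```text
lean 3.99 front x at tcp 0.0009 std 0.0002 n 2911 xl 0.5573 z 0.1246 F [ 0.5 -1.1 -2. ] g 8.9 w 0.0615 t 24.45
```

Request:
jog_arm --deltas '[{"fingers": 0.715,"delta_pos": [-0.02,0,0.01],"yaw": 0},{"fingers": 0.715,"delta_pos": [-0.02,0,0.03],"yaw": 0},{"fingers": 0.715,"delta_pos": [-0.02,0,0.045],"yaw": 0},{"fingers": 0.715,"delta_pos": [-0.01,0,0.046],"yaw": 0},{"fingers": 0.715,"delta_pos": [0.005,0,0.047],"yaw": 0},{"fingers": 0.715,"delta_pos": [0.016,0,0.047],"yaw": 0},{"fingers": 0.715,"delta_pos": [0.024,0,0.047],"yaw": 0},{"fingers": 0.715,"delta_pos": [0.024,0,0.047],"yaw": 0}]'

```text
clock: 25.25
eef_pos: [0.5557, -0.0276, 0.1098]
tool_rot: [-0.056, 0.998, 0.005, -0.004]
ft_force: [1.3, 0.6, -0.8]
grip_width: 0.0614
grasp_force: 9.4
```

```bash
python3 -c "
from pl import *
lean()"
```

```text
lean -4.98 front x at tcp 0.0016 std 0.0002 n 1719 xl 0.5493 z 0.1099 F [ 0.4  1.  -0.5] g 9.4 w 0.0613 t 25.30
```

Request:
jog_arm --deltas '[{"fingers": 0.715,"delta_pos": [0,0,-0.01],"yaw": 0},{"fingers": 0.715,"delta_pos": [0,0,-0.03],"yaw": 0},{"fingers": 0.715,"delta_pos": [0,0,-0.05],"yaw": 0},{"fingers": 0.715,"delta_pos": [0,0,-0.05],"yaw": 0}]'

```text
clock: 25.7
eef_pos: [0.5573, -0.0278, 0.1262]
tool_rot: [-0.056, 0.998, 0.004, -0.003]
ft_force: [0.7, -0.3, -0.6]
grip_width: 0.0612
grasp_force: 9.3
```

```bash
python3 -c "
from pl import *
lean()"
```

```text
lean 0.15 front x at tcp 0.0015 std 0.0002 n 2593 xl 0.5503 z 0.1257 F [ 0.4  0.  -1.7] g 9.2 w 0.0614 t 25.75
```

Request:
jog_arm --deltas '[{"fingers": 0.69,"delta_pos": [0,0,0],"yaw": 0},{"fingers": 0.69,"delta_pos": [0,0,-0.05],"yaw": 0},{"fingers": 0.69,"delta_pos": [0,0,-0.13],"yaw": 0},{"fingers": 0.69,"delta_pos": [0,0,-0.22],"yaw": 0},{"fingers": 0.69,"delta_pos": [0,0,-0.3],"yaw": 0},{"fingers": 0.69,"delta_pos": [0,0,-0.35],"yaw": 0},{"fingers": 0.69,"delta_pos": [0,0,-0.35],"yaw": 0}]'

```text
clock: 26.45
eef_pos: [0.5587, -0.0287, 0.2324]
tool_rot: [-0.056, 0.998, 0.004, -0.001]
ft_force: [-0.1, 0.3, -1.6]
grip_width: 0.0595
grasp_force: 30.0
```

```bash
python3 -c "
from pl import *
lean()
from go import go
go(.466,.283,.23,179.15)"
```

```text
lean 0.56 front x at tcp 0.0020 std 0.0002 n 2575 xl 0.5511 z 0.2306 F [ 0.3  0.4 -3.1] g 30.0 w 0.0593 t 26.50
at [ 0.5579 -0.0286  0.2306] yaw -173.57 t 26.50 -> pos [0.1881 1.0665 0.0127] yaw 0.162 F [ 0.3  0.4 -3.1] w 0.0593
```

Request:
jog_arm --deltas '[{"fingers": 0.69,"delta_pos": [0.01,0.03,0],"yaw": 0.01},{"fingers": 0.69,"delta_pos": [0.03,0.1,0],"yaw": 0.03},{"fingers": 0.69,"delta_pos": [0.05,0.2,0],"yaw": 0.06},{"fingers": 0.69,"delta_pos": [0.07,0.31,0],"yaw": 0.09},{"fingers": 0.69,"delta_pos": [0.09,0.42,0],"yaw": 0.12},{"fingers": 0.69,"delta_pos": [0.11,0.53,0],"yaw": 0.15},{"fingers": 0.69,"delta_pos": [0.13,0.64,0],"yaw": 0.162},{"fingers": 0.69,"delta_pos": [0.15,0.74,0],"yaw": 0.162},{"fingers": 0.69,"delta_pos": [0.17,0.83,0],"yaw": 0.162},{"fingers": 0.69,"delta_pos": [0.17,0.87,0],"yaw": 0.162},{"fingers": 0.69,"delta_pos": [0.17,0.87,0],"yaw": 0.162},{"fingers": 0.69,"delta_pos": [0.17,0.87,0],"yaw": 0.162}]'

```text
clock: 27.7
eef_pos: [0.4771, 0.2245, 0.232]
tool_rot: [0.007, 1.0, 0.004, -0.005]
ft_force: [1.0, -0.3, -0.8]
grip_width: 0.0591
grasp_force: 30.0
```

```bash
python3 -c "
from pl import *
c=lean(-.85)
from go import go
go(.466,.283,.23,179.15)
import st
P=cloud(c);z=P[...,2];ok=(c['range_z']>0)&(P[...,0]>.42)&(P[...,0]<.61)&(abs(P[...,1]-.28)<.06)
for lo,hi in((.088,.097),(.105,.125)):
    m=(ok&(z>lo)&(z<hi)).astype(np.uint8);n,l,s,_=cv2.connectedComponentsWithStats(m,connectivity=4)
    for i in range(1,n):
        if s[i,4]>60: q=P[l==i];print(lo,s[i].tolist(),rect(q),'z %.4f'%np.median(q[:,2]))
cv2.imwrite('pics/w9.png',c['image'][:,:,::-1])
"
```

```text
lean 1.45 front x at tcp 0.0009 std 0.0002 n 2709 xl 0.4740 z 0.2322 F [-0.3 -0.1 -1.2] g 30.0 w 0.0596 t 27.75
at [0.4774 0.2241 0.2322] yaw 179.09 t 27.75 -> pos [0.041  0.1955 0.0092] yaw -0.001 F [-0.3 -0.1 -1.2] w 0.0596
[0.433 0.299 0.086 1.363 0.011 0.449] [0.4774 0.2241 0.2322] [[-1.0, 0.016, -0.009], [0.016, 1.0, 0.008], [0.009, 0.007, -1.0]]
0.088 [341, 162, 17, 45, 380] (471.4, 252.5, 14.9, 43.0, 89.2) z 0.0933
0.088 [364, 162, 61, 105, 1086] (504.8, 294.8, 54.2, 108.4, 89.3) z 0.0932
0.105 [366, 223, 49, 15, 662] (510.4, 290.5, 47.3, 10.1, 89.3) z 0.1179
```

Request:
jog_arm --deltas '[{"fingers": 0.69,"delta_pos": [0.02,0.06,0],"yaw": 0},{"fingers": 0.69,"delta_pos": [0.04,0.13,0.0],"yaw": 0},{"fingers": 0.69,"delta_pos": [0.05,0.193,0.0],"yaw": 0},{"fingers": 0.69,"delta_pos": [0.05,0.193,0.05],"yaw": 0},{"fingers": 0.7,"delta_pos": [0.05,0.193,0.1],"yaw": 0},{"fingers": 0.71,"delta_pos": [0.05,0.193,0.1],"yaw": 0},{"fingers": 0.715,"delta_pos": [0.05,0.193,0.1],"yaw": 0},{"fingers": 0.715,"delta_pos": [0.05,0.193,0.1],"yaw": 0}]'

```text
clock: 28.55
eef_pos: [0.4639, 0.283, 0.2043]
tool_rot: [0.008, 1.0, 0.005, -0.004]
ft_force: [0.4, 0.5, -1.3]
grip_width: 0.0615
grasp_force: 10.6
```

```bash
python3 -c "
from pl import *
c=lean(-.85);np.savez('pics/w10.npz',**c)
from go import go
go(.463,.2822,.2,179.15)
P=cloud(c);z=P[...,2];ok=(c['range_z']>0)&(P[...,0]>.42)&(P[...,0]<.61)&(abs(P[...,1]-.28)<.06)
for lo,hi in((.088,.097),):
    m=(ok&(z>lo)&(z<hi)).astype(np.uint8);n,l,s,_=cv2.connectedComponentsWithStats(m,connectivity=4)
    for i in range(1,n):
        if s[i,4]>60: q=P[l==i];print(lo,s[i].tolist(),rect(q),'z %.4f'%np.median(q[:,2]))
cv2.imwrite('pics/w10.png',c['image'][:,:,::-1])
"
```

```text
lean 1.39 front x at tcp 0.0012 std 0.0002 n 2709 xl 0.4596 z 0.2044 F [-0.8  0.2 -0.8] g 10.6 w 0.0611 t 28.60
at [0.4639 0.2832 0.2044] yaw 179.08 t 28.60 -> pos [ 0.0028 -0.0034  0.0148] yaw -0.002 F [-0.8  0.2 -0.8] w 0.0611
0.088 [276, 183, 18, 36, 278] (465.3, 252.5, 14.8, 31.0, 87.2) z 0.0934
0.088 [347, 183, 19, 34, 272] (465.3, 314.7, 15.1, 29.1, 89.6) z 0.0934
```

View pics/w10.png

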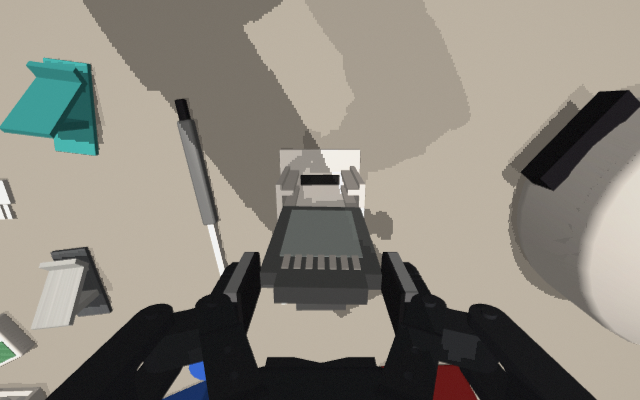

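The cassette hangs upright over the free slot, with the dark pad visible at (320,180). The rib tops either side at about (285,200) and (355,200) straddle it evenly.

Request:
jog_arm --deltas '[{"fingers": 0.715,"delta_pos": [0.004,-0.005,0],"yaw": 0},{"fingers": 0.715,"delta_pos": [0.004,-0.005,0.03],"yaw": 0},{"fingers": 0.715,"delta_pos": [0.004,-0.005,0.06],"yaw": 0},{"fingers": 0.715,"delta_pos": [0.004,-0.005,0.09],"yaw": 0},{"fingers": 0.715,"delta_pos": [0.004,-0.005,0.12],"yaw": 0},{"fingers": 0.715,"delta_pos": [0.004,-0.005,0.12],"yaw": 0}]'

```text
clock: 29.2
eef_pos: [0.4604, 0.2816, 0.1652]
tool_rot: [0.007, 1.0, 0.003, -0.006]
ft_force: [0.3, 0.2, -1.8]
grip_width: 0.0609
grasp_force: 10.6
```

```bash
python3 -c "
from pl import *
c=lean(-.85,-.04)
from go import go
go(.462,.2827,.1,179.15)"
```

```text
lean 0.70 front x at tcp 0.0008 std 0.0002 n 2140 xl 0.4566 z 0.1662 F [ 0.2  0.6 -2.7] g 10.6 w 0.0611 t 29.25
at [0.4608 0.2819 0.1662] yaw 179.15 t 29.25 -> pos [-0.0061  0.0011  0.2207] yaw 0.000 F [ 0.2  0.6 -2.7] w 0.0611
```

Request:
jog_arm --deltas '[{"fingers": 0.715,"delta_pos": [-0.004,0,0.03],"yaw": 0},{"fingers": 0.715,"delta_pos": [-0.005,0,0.06],"yaw": 0},{"fingers": 0.715,"delta_pos": [-0.005,0,0.09],"yaw": 0},{"fingers": 0.715,"delta_pos": [-0.006,0,0.12],"yaw": 0},{"fingers": 0.715,"delta_pos": [-0.006,0,0.15],"yaw": 0},{"fingers": 0.715,"delta_pos": [-0.006,0,0.18],"yaw": 0},{"fingers": 0.715,"delta_pos": [-0.006,0,0.2],"yaw": 0},{"fingers": 0.715,"delta_pos": [-0.006,0,0.2],"yaw": 0}]'

```text
clock: 30.05
eef_pos: [0.4622, 0.2823, 0.1062]
tool_rot: [0.007, 1.0, 0.004, -0.005]
ft_force: [-0.9, -0.5, -1.4]
grip_width: 0.0611
grasp_force: 10.5
```

```bash
python3 -c "
from pl import *
c=lean(-.85,-.02)
from go import go
go(.462,.2827,.1,179.15)
P=cloud(c);z=P[...,2];ok=(c['range_z']>0)&(abs(P[...,0]-.466)<.02)&(abs(P[...,1]-.283)<.02)&(z>.1)
print('top z',np.percentile(z[ok],[50,90,97]).round(4))"
```

```text
lean 4.27 front x at tcp 0.0245 std 0.0020 n 2791 xl 0.4580 z 0.1067 F [-0.5 -0.2 -2.4] g 10.5 w 0.0614 t 30.10
at [0.4623 0.2824 0.1067] yaw 179.15 t 30.10 -> pos [0.0007 0.0007 0.0224] yaw -0.000 F [-0.5 -0.2 -2.4] w 0.0614
top z [0.1836 0.1926 0.1953]
```

Request:
jog_arm --deltas '[{"fingers": 0.715,"delta_pos": [0,0,0.01],"yaw": 0},{"fingers": 0.715,"delta_pos": [0,0,0.018],"yaw": 0},{"fingers": 0.715,"delta_pos": [0,0,0.024],"yaw": 0},{"fingers": 0.715,"delta_pos": [0,0,0.026],"yaw": 0},{"fingers": 0.715,"delta_pos": [0,0,0.026],"yaw": 0},{"fingers": 0.715,"delta_pos": [0,0,0.026],"yaw": 0}]'

```text
clock: 30.7
eef_pos: [0.4623, 0.2832, 0.1]
tool_rot: [0.007, 1.0, 0.005, -0.004]
ft_force: [-5.2, 0.7, 3.7]
grip_width: 0.0613
grasp_force: 11.0
```

```bash
python3 st.py; python3 -c "
from h import *
from workcell import bot
c=bot.camera('top');P=cloud(c);z=P[...,2]
s=bot.camera('side');Q=cloud(s)
for n,A,d in(('top',P,c),('side',Q,s)):
  for x0 in(.466,.510,.554):
    k=(d['range_z']>0)&(abs(A[...,0]-x0)<.007)&(abs(A[...,1]-.283)<.02)&(A[...,2]>.1)&(A[...,2]<.14);q=A[k]
    print(n,x0,len(q),np.percentile(q[:,2],[50,90,97]).round(4) if len(q) else '')"
```

```text
[ 0.542  0.416 -0.103  1.055  0.013  0.557] [0.4623 0.2832 0.1   ] [[-1.0, 0.014, -0.009], [0.014, 1.0, 0.01], [0.009, 0.009, -1.0]]
top 0.466 0 
top 0.51 62 [0.118  0.1202 0.1213]
top 0.554 63 [0.1175 0.1199 0.1209]
side 0.466 359 [0.1131 0.1202 0.1207]
side 0.51 204 [0.1106 0.1177 0.1183]
side 0.554 50 [0.116  0.1183 0.1185]
```

The cassette is on the slot floor: its top reads about 0.120 m and there is a contact force from below. Releasing and retreating.

Request:
jog_arm --deltas '[{"fingers": 0.73,"delta_pos": [0,0,0],"yaw": 0},{"fingers": 0.78,"delta_pos": [0,0,0],"yaw": 0},{"fingers": 0.9,"delta_pos": [0,0,0],"yaw": 0},{"fingers": 0.95,"delta_pos": [0,0,0],"yaw": 0},{"fingers": 0.95,"delta_pos": [0,0,0],"yaw": 0},{"fingers": 0.95,"delta_pos": [0,0,-0.05],"yaw": 0},{"fingers": 0.95,"delta_pos": [0,0,-0.15],"yaw": 0},{"fingers": 0.95,"delta_pos": [0,0,-0.3],"yaw": 0},{"fingers": 0.95,"delta_pos": [0.1,-0.15,-0.45],"yaw": 0},{"fingers": 0.95,"delta_pos": [0.2,-0.3,-0.45],"yaw": 0},{"fingers": 0.95,"delta_pos": [0.2,-0.3,-0.45],"yaw": 0},{"fingers": 0.95,"delta_pos": [0.2,-0.3,-0.45],"yaw": 0}]'

```text
clock: 32.0
eef_pos: [0.4016, 0.1908, 0.2358]
tool_rot: [0.009, 1.0, 0.004, -0.003]
ft_force: [0.7, 1.2, 0.0]
grip_width: 0.081
grasp_force: 0.0
```

```bash
python3 -c "
from h import *
from workcell import bot
for n in('top','wrist','side'):
  d=bot.camera(n);A=cloud(d)
  for x0 in(.466,.510,.554):
    k=(d['range_z']>0)&(abs(A[...,0]-x0)<.012)&(abs(A[...,1]-.283)<.04)&(A[...,2]>.105)&(A[...,2]<.14);q=A[k]
    if len(q)>20: print(n,x0,len(q),np.percentile(q[:,2],[50,90,97]).round(4),rect(q),q.mean(0).round(4))
print(bot.get_obs()['eef_pos'],bot.get_obs()['clock'],bot.get_obs()['ft_force'])"
```

```text
top 0.466 70 [0.1192 0.122  0.1238] (462.8, 283.1, 59.3, 7.9, 88.6) [0.4634 0.2796 0.1171]
top 0.51 73 [0.1173 0.1198 0.1204] (509.3, 280.2, 8.7, 59.5, 1.1) [0.5093 0.2771 0.1159]
top 0.554 83 [0.1166 0.1198 0.1205] (552.9, 280.3, 9.3, 59.3, 0.0) [0.5528 0.2772 0.1154]
wrist 0.466 811 [0.1156 0.1209 0.1214] (464.5, 284.6, 62.7, 10.4, 88.9) [0.4628 0.2832 0.1146]
wrist 0.51 309 [0.1133 0.119  0.1194] (510.1, 263.9, 24.1, 10.7, 89.6) [0.5086 0.2646 0.1129]
wrist 0.554 562 [0.1155 0.1189 0.1195] (553.6, 272.8, 42.9, 10.4, 89.5) [0.5521 0.2735 0.1139]
side 0.466 382 [0.1144 0.1199 0.1205] (463.1, 284.5, 61.2, 11.6, 88.6) [0.4613 0.2858 0.1137]
side 0.51 303 [0.1137 0.118  0.1185] (508.9, 282.3, 62.4, 12.1, 88.4) [0.5068 0.2837 0.1128]
side 0.554 280 [0.1134 0.118  0.1185] (553.0, 282.0, 61.8, 12.1, 88.3) [0.5508 0.283  0.1126]
[0.40324069 0.19301722 0.23438581] 32.15 [-0.07277509  0.88316236 -0.76271242]
```

```bash
python3 -c "
from workcell import bot
print(bot.job_done())"
```

```text
the job is handed in; nothing more can be done
None
```

The cassette leaned on the stand and was let go there; it now stands released and comb end up in the rack's free slot, top at 120 mm (seated height), full cassettes unmoved, and the job was handed in at about 32 s with no verdict returned.

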